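Set the length gauge and pinch its cam lever shut

TASK

Get the length gauge ready: lift the loose orange cap off the datum pin and set it down into the pocket of the wooden cap holder, open side down as it came off. Then, with the red cam lever still open, draw the sprung leg out by the back of its black foot until its yellow index lines up with the red mark clip, and while holding it there squeeze the lever flat against the leg. The worn cam does not lock by itself, so finish still pinching lever and leg together with the leg held at the mark, without letting go; leave the mark clip and the other things where they are.

Things in the scene. Friction and masses are not known exactly. Their poses are not given: they have to be found in the camera images.
- length_gauge: Fixed gauge. Aluminium base plate 116 x 250 x 10 mm (local x -76..+40, y -125..+125 mm). Datum pin 12 mm thick at local (0, +98), on a 26 mm boss with top at z 18, pin top z 46. Origin on the underside (z = table top = 0) below the leg's axis; local z up, the leg slides out to local -y; lever on the leg's +x side, white scale on its -x side
- leg (a joint): how far the leg is drawn out (m), towards gauge local -y: 0 = fully in (start), stop 0.06. Steel bar 22 x 22 mm, local x -11..+11, z 34..56. A spring of 2 N at 0, rising 0.4 N per cm, draws it back in whenever it is not held. The side of a finger behind its foot can push it out
- collar_face (a point): middle of the front of the collar that the leg comes out of, at gauge local (0, 0, 45) mm. The blue collar block spans local x -22..+22, y 0..+68, top at z 65; a black hinge ear for the lever, x +14..+26, stands 7 mm in front of it
- foot_back (a point): on the back (collar side) of the leg's black rubber foot, at gauge local (-28, -(42 + leg), 46) mm. The foot is a plate 12 mm thick, local x -46..+12, z 26..66; so on the leg's -x side its back stands 35 mm out from the bar. At the start the gap from collar to foot is 42 mm: a finger fits in it on either side of the bar
- lever_end (a point): free end of the lever's red paddle, mid thickness, 88 mm from the hinge. The paddle is 7 mm thick and 24 mm high (z 34..58); closed it spans gauge local x +12..+19, y -6..-92 mm; opening swings this end towards +x
- leg_index (a point): tip of the yellow index blade on the foot, at gauge local (-0.057, -(0.048 + leg), 0.0165); moves with the leg
- mark (a joint): position of the red mark clip on the scale (m), the leg is at its length mark when joint leg equals this value; it stays where it is unless knocked
- mark_line (a point): point of the red mark clip (18 x 6 x 7 mm, below z 20) facing the index, at gauge local (-0.057, -(0.048 + mark), 0.0165); axes parallel to the gauge's; the index is at the mark when the two points coincide
- cam_lever (a joint): angle of the red cam lever (rad): 0 = closed, flat along the leg's +x side; starts 0.28 to 0.42 open (stop 0.6) and stays where left (hinge friction 0.04 N m). Upright hinge at gauge local (20, -4) mm, barrel 17 mm thick, z 31..61. It does not lock the leg. Closed, leg and lever together are 30 mm wide, local x -11..+19
- cap: loose orange protective cap, a cup 30 mm in diameter and 36 mm high, 16 mm bore, open side down over the datum pin (starts on the boss, underside at z 18). Origin at the centre of its open underside, z up through the closed top. 20 to 45 g, held only by its weight
- cap_holder: fixed wooden holder block 80 x 80 x 22 mm with one round pocket 36 mm in diameter and 14 mm deep in the middle of its top (pocket floor at z 8). Origin at the centre of the underside
- cap_holder_hole0 (a point): centre of the mouth of the holder's pocket, at z 22
- collet_nut: bystander: grey collet nut, 50 x 54 x 24 mm, origin under its centre
- parts_tin: bystander: round tin of screws, 89 mm wide, 32 mm high, origin under its centre
- collet_1: bystander: steel collet standing, 32 mm in diameter, 42 mm high, origin under its centre
- pencil: bystander: red carpenter's pencil lying, 153 x 13 x 8 mm, origin under its centre

How it is judged (in metres and radians):
On the way, in this order (a step that is already met when the one before it is completed fails the run):
1. the cap sits in the holder's pocket, open side down, let go (horizontal distance between cap and cap_holder_hole0 below 0.009 m and height (world z) of cap below 0.013 m and angle between cap's own z axis and vertical below 0.15 rad and contact force between the fingers and cap below 0.1 N and linear speed of cap below 0.02 m/s), for 0.2 s.
2. the leg is held at the mark while the lever is still open (y of leg_index in the frame of mark_line between -0.004 and 0.004 m and value of joint cam_lever above 0.1 rad and contact force between the fingers and leg above 0.5 N), for 0.2 s.
At the end, for the whole second after the job is handed in: The cap rests in the holder's pocket, upright (within 0.15 rad) and let go; the leg's index is within 4 mm of the mark clip and still; the lever is within 0.08 rad of closed; the fingers still press on the lever (over 1.5 N) and on the leg (over 1 N) (horizontal distance between cap and cap_holder_hole0 below 0.009 m and height (world z) of cap below 0.013 m and angle between cap's own z axis and vertical below 0.15 rad and contact force between the fingers and cap below 0.1 N and y of leg_index in the frame of mark_line between -0.004 and 0.004 m and value of joint cam_lever below 0.08 rad and contact force between the fingers and cam_lever above 1.5 N and contact force between the fingers and leg above 1 N and velocity of joint leg between -0.005 and 0.005 m/s); the arm keeps its last pose, push and grip.
It fails at once if a bystander is shifted by more than 30 mm (distance of any of collet_nut, parts_tin, collet_1, pencil from where it was at the start of the episode above 0.03 m).
It fails at once if the mark clip is shifted by more than 4 mm (distance of mark_line from where it was at the start of the episode above 0.004 m).
It also fails if it takes over 61 s, if anything falls off the work surface, if the arm or the gripper's body presses on something with over 40 N, if the wrist force passes 120 N, or if a joint passes its speed limit or range.

ROBOT

A 6-joint arm with a two-finger parallel gripper is mounted at the origin on a cart in front of the work surface, level with it; the furniture and walls round the work are solid. World frame = base frame: x ahead of the robot, y to its left, z up, the work surface at z = 0. Lengths are in mm, angles in rad, forces in N, time in s.
With the tool pointing down it reaches from about 275 to 825 mm from the base axis. Payload 4.9 kg.
Tool frame: the origin (TCP) lies on the centre line of the jaws, within the pads' length; the fingertips stand 19 mm ahead of it and the grasp point (between the pads) is the TCP; y points along the fingers, z is the direction in which the jaws open and shut, and the axes are right-handed (so a half turn about y gives the same grasp; the last joint's range is limited). The gripper opens to 85 mm and grips with 20 to 120 N. Pads are 22 mm wide; open, the fingers measure 114 mm over their backs; the gripper's body (76 mm by 85 mm) begins 54 mm behind the grasp point. The pads swing forward as they close: fully open they stand 13 mm farther back than shut.
Start: joints at [-1.371, 0.326, -0.193, 1.052, 0, 1.437], TCP at [180.212, -519.656, 250.281] pointing down, gripper open.
Joint ranges: [-2.65, 2.65], [-0.97, 1.79], [-1.3, 1.35], [-1.93, 2.1], [-1.47, 1.37], [-3.14, 3.14]. Speed limits (rad/s): [2.57, 2.57, 3.14, 3.14, 3.14, 3.14].

INTERFACE

Orientations are given as [roll, pitch, yaw] about the fixed x, y, z axes, in that order (R = Rz(yaw) Ry(pitch) Rx(roll)).
In Python, from plant import readout, vision, order, cut_out, tip_of gives the robot as it stands. The module is installed in compiled form; this text tells all that it offers.
- The arm moves only by the tool jog_arm, never from a script. Its arguments are lists of equal length, an entry for each row: "fingers": the opening, from 0 (shut) to 1 (fully open); "offset": the shift along the tool's x, y, z in cm, a list of three; "turn": the turn about the tool's y in degrees. In form: {"fingers": [fingers, ...], "offset": [[dx, dy, dz], ...], "turn": [turn, ...]}. A call has 1 to 5 rows; each row is the pose to reach, as a shift and turn from the pose commanded when the call began, along the tool's axes at that moment; what a row does not reach only later rows make up. A row lasts 1/10 s, in which the tool goes at most 50 mm and 8.59 degrees, less where a joint would pass 70% of its speed; a pose out of reach is approached as far as the arm can. A call with a gripper value outside its range is refused whole. The fingers move at their own pace and stop on an object; "force" is the grip in N (left out, the last holds). Time passes only in rows, so rows that repeat a pose let the fingers close. It gives the time, the measured TCP pose, the force and the opening at its end, in the units of the state.
- readout.sense(): the state, without advancing time (a new reading comes with each control period).
- vision.snapshot(name): name is "scene" or "top" or "wrist"; returns the picture (400x640x3 uint8, blue, green, red); there is no depth.
- vision.camera_info(name): a dict with "fx", "fy", "cx", "cy" (pixels), "rvec" (rotation vector, rad) and "tvec" (3), from world to camera coordinates, as OpenCV has them. Camera axes: x right, y down, z forward; pixel columns grow to the right and rows downward; lengths in mm; the calibration is good to about 2 mm. A picture is of the moment at which its call begins: read the wrist's pose just before it. camera_info takes no time and is no camera call; for the wrist camera it gives the pose at the moment of the call.
- order.hand_in(): hands the job in, once; it reports no verdict.
Trained networks look in the newest picture that a camera, given by its name, has taken for a name from the list of things; names that differ only in an ending like _2 or _b are one class to them, and where a whole thing is asked for, a point or a joint stands for the part that bears it (a point fixed in the world has none). Each returns a list of dicts, best first, with "p" (0 to 1); they miss things now and then, are a little off and sometimes report something else, mostly with a low value. They report only what shows in the picture. A call takes as long as a camera call.
- cut_out(camera, label): "pixels" (400x640 bool, what is visible of it).
- tip_of(camera, label): "centre" ([x, y, z] in mm, in world coordinates, good to about 4 mm: a listed point, or the origin of a listed thing).
The state is a dict: "time": time; "qpos": joint angles; "qvel": joint speeds; "joint_torque": joint torques, N m; "position": TCP position; "orientation": TCP orientation; "ft_force": force on the tool from outside, world axes, zero at the start; "wrist_torque": the same for the moment, N m; "gripper_width": finger opening in mm.
Only numpy, scipy, OpenCV 4.12 (cv2) and the standard library are available. Lean on these libraries where they do the work, as an engineer would, in place of code of your own. Each camera call takes 0.05 s, during which the arm holds its last target. There are 200 camera calls.

## Working session

There is one attempt and no reset: what is moved stays moved. The work goes in short steps, Python scripts to look and compute and a tool call to move; the robot and the scene stay as the last step left them, time stands still between calls to the robot, and variables do not carry over. Pictures are saved under pics/ and viewed, about 8 in all and at most 12, crops included, and the job is handed in when it is done.

Besides the shell and the picture viewer there is one more tool, called after "Emit:" in YAML: its name, and indented under it one key for each argument. jog_arm: Moves the arm, as the interface text tells. Its arguments: {"type":"object","properties":{"fingers":{"type":"array"},"offset":{"type":"array"},"turn":{"type":"array"},"force":{"type":"number"}},"required":["fingers","offset","turn"]}

```bash
mkdir -p pics
cat > h.py <<'E'
import numpy as np, cv2
from plant import readout, vision, order, cut_out, tip_of
from scipy.spatial.transform import Rotation as R
def ray(cam,px):
    c=vision.camera_info(cam);K=np.array([[c['fx'],0,c['cx']],[0,c['fy'],c['cy']],[0,0,1.]])
    Rm=cv2.Rodrigues(np.array(c['rvec'],float))[0];t=np.array(c['tvec'],float).ravel()
    o=-Rm.T@t; d=Rm.T@np.linalg.inv(K)@np.array([px[0],px[1],1.]); return o,d
def atz(cam,px,z):
    o,d=ray(cam,px); return o+d*(z-o[2])/d[2]
def proj(cam,P):
    c=vision.camera_info(cam);K=np.array([[c['fx'],0,c['cx']],[0,c['fy'],c['cy']],[0,0,1.]])
    return cv2.projectPoints(np.array(P,float).reshape(-1,3),np.array(c['rvec'],float),np.array(c['tvec'],float),K,None)[0][:,0]
def tool():
    s=readout.sense(); return np.array(s['position']),R.from_euler('xyz',s['orientation']).as_matrix(),s
E
python3 - <<'E'
from h import *
p,M,s=tool(); print(s['position'],s['orientation'],s['gripper_width'],s['time']);print(M.round(3))
for cam in ['top','scene']:
    im=vision.snapshot(cam); cv2.imwrite(f'pics/{cam}0.png',im)
    for n in ['length_gauge','collar_face','foot_back','lever_end','leg_index','mark_line','cap','cap_holder','cap_holder_hole0','collet_nut','parts_tin','collet_1','pencil']:
        r=tip_of(cam,n); print(cam,n,[(np.round(a['centre']).tolist(),round(a['p'],2)) for a in r[:2]])
a=cv2.imread('pics/top0.png')
print(readout.sense()['time'])
E
```

```text
[ 180.08888054 -519.08454716  249.52360948] [-1.57249852e+00  1.97792103e-04 -2.80778501e+00] 85.58728721796668 0.0
[[-0.945 -0.     0.328]
 [-0.328  0.002 -0.945]
 [-0.    -1.    -0.002]]
top length_gauge [([469.0, 54.0, 0.0], 0.65), ([509.0, -42.0, 49.0], 0.39)]
top collar_face [([465.0, 50.0, 42.0], 0.67)]
top foot_back [([438.0, 10.0, 48.0], 0.6)]
top lever_end [([508.0, -42.0, 47.0], 0.47)]
top leg_index [([403.0, 9.0, 16.0], 0.74)]
top mark_line []
top cap [([470.0, 151.0, 15.0], 0.55)]
top cap_holder [([453.0, -257.0, -3.0], 0.64)]
top cap_holder_hole0 [([452.0, -256.0, 24.0], 0.56)]
top collet_nut [([441.0, 330.0, -5.0], 0.56)]
top parts_tin [([537.0, 343.0, -3.0], 0.8), ([470.0, 149.0, 18.0], 0.37)]
top collet_1 [([588.0, -172.0, 2.0], 0.49)]
top pencil [([420.0, -503.0, -1.0], 0.66)]
scene length_gauge [([468.0, 51.0, -1.0], 0.59)]
scene collar_face [([471.0, 52.0, 48.0], 0.78)]
scene foot_back [([433.0, 15.0, 45.0], 0.59)]
scene lever_end [([505.0, -38.0, 47.0], 0.61)]
scene leg_index [([409.0, 9.0, 18.0], 0.68)]
scene mark_line [([538.0, 343.0, 1.0], 0.35)]
scene cap [([474.0, 152.0, 20.0], 0.47), ([436.0, 14.0, 44.0], 0.27)]
scene cap_holder [([454.0, -255.0, 1.0], 0.58)]
scene cap_holder_hole0 [([450.0, -252.0, 21.0], 0.91), ([439.0, 325.0, -0.0], 0.58)]
scene collet_nut [([438.0, 329.0, -2.0], 0.69)]
scene parts_tin [([536.0, 342.0, 3.0], 0.64), ([504.0, -36.0, 47.0], 0.39)]
scene collet_1 []
scene pencil [([420.0, -502.0, 2.0], 0.83)]
1.4
```

View pics/top0.png

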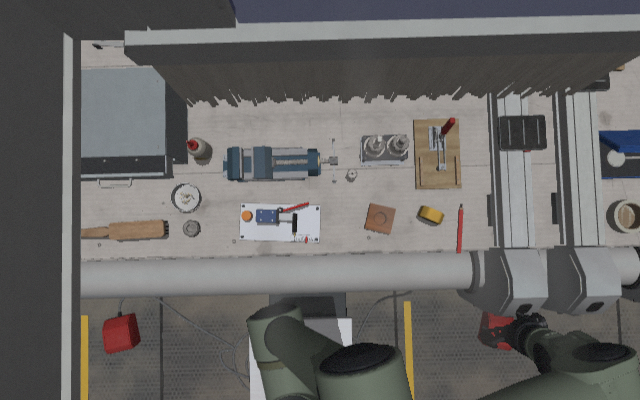

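View pics/scene0.png

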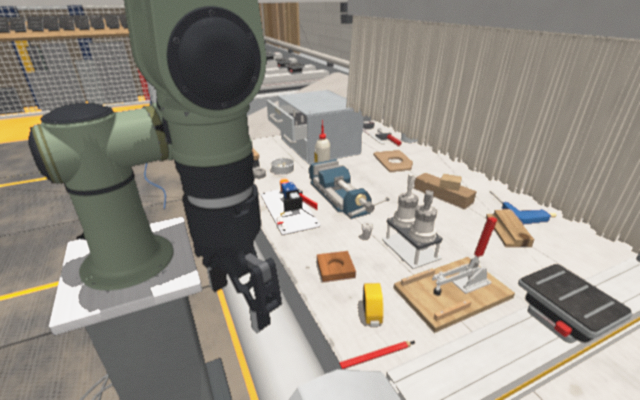

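Top view: gauge at about (280,222) px with the cap at (247,216), holder at (380,218). The bystanders are clear of the path, and the networks agree with the picture. I'll move above the cap.

Emit:
jog_arm:
  fingers: [1, 1, 1, 1, 1]
  offset:
    - [-3.3, 0, -3.5]
    - [-6.6, 0, -7.1]
    - [-9.9, 0, -10.7]
    - [-13.2, 0, -14.3]
    - [-16.5, 0, -17.9]
  turn: [0, 0, 0, 0, 0]

```text
time: 1.9
position: [277.8, -294.8, 250.4]
orientation: [-1.57, 0.0, -2.809]
ft_force: [1.6, -0.6, 0.8]
gripper_width: 85.2
```

Emit:
jog_arm:
  fingers: [1, 1, 1, 1, 1]
  offset:
    - [-3.3, 0, -3.5]
    - [-6.6, 0, -7.1]
    - [-9.9, 0, -10.7]
    - [-13.2, 0, -14.3]
    - [-16.5, 0, -17.9]
  turn: [0, 0, 0, 0, 0]

```text
time: 2.4
position: [375.2, -71.5, 250.7]
orientation: [-1.57, 0.001, -2.808]
ft_force: [0.7, -1.3, -0.7]
gripper_width: 85.3
```

Emit:
jog_arm:
  fingers: [1, 1, 1, 1, 1]
  offset:
    - [-3.3, 0, -3.5]
    - [-6.6, 0, -7.1]
    - [-9.9, 0, -10.7]
    - [-13.2, 0, -14.3]
    - [-16.5, 0, -17.9]
  turn: [-8, -16, -24, -32, -40]

```text
time: 2.9
position: [472.5, 152.1, 250.5]
orientation: [-1.57, 0.0, -2.103]
ft_force: [1.1, 0.1, -0.2]
gripper_width: 85.4
```

Emit:
jog_arm:
  fingers: [1, 1, 1, 1, 1]
  offset:
    - [0, 0, 0]
    - [0, 0, 0]
    - [0, 0, 0]
    - [0, 0, 0]
    - [0, 0, 0]
  turn: [-8, -16, -24, -27, -27]

```text
time: 3.4
position: [471.9, 150.0, 250.3]
orientation: [-1.571, 0.0, -1.638]
ft_force: [0.7, -0.3, -0.1]
gripper_width: 85.0
```

```bash
cat > look.py <<'E'
from h import *
import sys
def look(names,fn):
    p,M,s=tool(); print('TCP',p.round(1),'zang',np.degrees(np.arctan2(M[1,2],M[0,2])).round(2),'tilt',M[:,1].round(3),'w',round(s['gripper_width'],1),'t',round(s['time'],2),'F',np.round(s['ft_force'],1),'q',np.round(s['qpos'],2))
    im=vision.snapshot('wrist'); cv2.imwrite(fn,im)
    for n in names:
        r=tip_of('wrist',n); print(n,[(np.round(a['centre'],1).tolist(),round(a['p'],2)) for a in r[:2]])
    return im
if __name__=='__main__': look(sys.argv[2:],sys.argv[1])
E
python3 look.py pics/w1.png length_gauge collar_face foot_back lever_end leg_index mark_line cap
```

```text
TCP [471.9 150.  250.3] zang -3.87 tilt [ 0.  0. -1.] w 85.0 t 3.4 F [ 0.7 -0.3 -0.1] q [ 0.16  0.23 -0.33  1.01  0.    1.8 ]
length_gauge [([468.7, 55.4, -2.6], 0.82)]
collar_face [([465.3, 50.9, 44.3], 0.91)]
foot_back [([435.5, 13.1, 43.9], 0.89)]
lever_end [([502.0, -38.3, 47.1], 0.56)]
leg_index [([406.4, 8.9, 20.3], 0.8)]
mark_line [([403.7, -30.5, 21.2], 0.42)]
cap [([470.9, 152.4, 21.4], 0.87)]
```

View pics/w1.png

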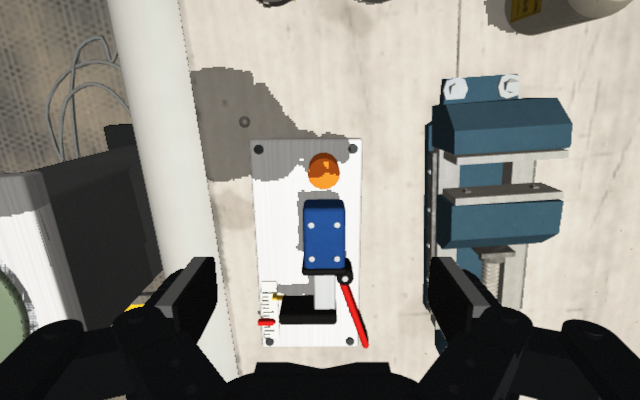

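The wrist view shows the plate with corners near (251,139) and (361,138), the cap top at (323,170), yellow index at (277,297) and red clip at (266,322). Next I'll fit the gauge pose.

```bash
python3 - <<'E'
from h import *
im=cv2.imread('pics/w1.png').astype(int); b,g,r=im[...,0],im[...,1],im[...,2]
hsv=cv2.cvtColor(im.astype(np.uint8),cv2.COLOR_BGR2HSV)
for px in [(251,139),(361,138),(362,347),(260,347)]: print('corner',atz('wrist',px,10).round(1)[:2])
def cen(m,z,n):
    ys,xs=np.nonzero(m); print(n,len(xs),xs.min(),xs.max(),ys.min(),ys.max(),atz('wrist',(xs.mean(),ys.mean()),z).round(1)); return xs,ys
win=lambda x0,x1,y0,y1:(lambda m:(m.__setitem__((slice(y0,y1),slice(x0,x1)),True),m)[1])(np.zeros(im.shape[:2],bool))
H,S,V=hsv[...,0],hsv[...,1],hsv[...,2]
cen((H>5)&(H<22)&(S>130)&win(295,350,145,195),40,'cap all')
cen((H>=20)&(H<32)&(S>130)&win(265,300,285,310),16.5,'index')
cen(((H<8)|(H>172))&(S>150)&win(250,285,310,335),18,'mark')
blue=(H>100)&(H<130)&(S>120)&win(295,355,190,280)
cen(blue,65,'collar')
ys,xs=np.nonzero(blue);print(cv2.minAreaRect(np.c_[xs,ys].astype(np.float32)))
P=cv2.boxPoints(cv2.minAreaRect(np.c_[xs,ys].astype(np.float32)))
for p in P: print(p,atz('wrist',p,65).round(1))
E
python3 -c "
import cv2;a=cv2.imread('pics/w1.png')[125:365,230:390];cv2.imwrite('pics/w1c.png',cv2.resize(a,None,fx=2.5,fy=2.5,interpolation=2))"
```

```text
corner [401.1 181.4]
corner [512.5 174.9]
corner [504.4 -75.7]
corner [381.4 -67.5]
cap all 890 308 338 153 188 [472.4 150.1  40. ]
index 51 272 283 293 299 [410.    3.2  16.5]
mark 97 258 274 319 325 [394.2 -27.1  18. ]
collar 2677 303 345 200 268 [469.2  95.5  65. ]
((324.0, 234.0), (68.0, 42.0), 90.0)
[303. 200.] [452.7 129.5  65. ]
[345. 200.] [490.5 126.9  65. ]
[345. 268.] [487.2  59.2  65. ]
[303. 268.] [447.1  61.9  65. ]
```

View pics/w1c.png

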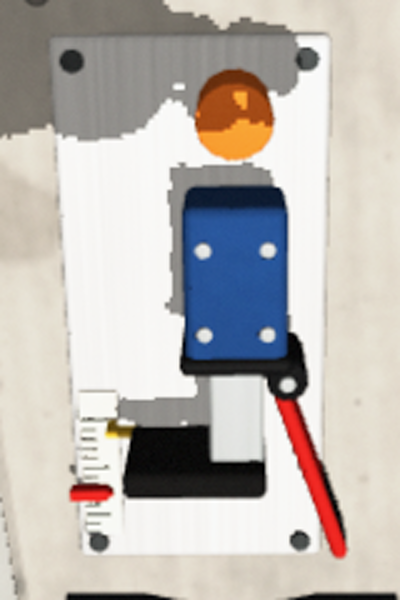

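```bash
cat > fit.py <<'E'
from h import *
from scipy.optimize import least_squares
px=np.array([(50,36),(330,33),(320,553),(82,554),(288,385)])/2.5+[230,125]
L=np.array([(-76,125,10),(40,125,10),(40,-125,10),(-76,-125,10),(20,-4,61.)])
def W(g,L): 
    L=np.atleast_2d(L); c,s=np.cos(g[2]),np.sin(g[2]); return np.c_[g[0]+c*L[:,0]-s*L[:,1],g[1]+s*L[:,0]+c*L[:,1],L[:,2]]
f=lambda g:(proj('wrist',W(g,L))-px).ravel()
E
python3 - <<'E'
from fit import *
r=least_squares(f,[468,53,-.06]); g=r.x; print(g, r.fun.reshape(-1,2).round(1).tolist()); np.save('g.npy',g)
print('cap axis',W(g,[[0,98,18]]), 'proj cap top',proj('wrist',W(g,[[0,98,54]])))
print('index0',proj('wrist',W(g,[[-57,-48,16.5]])))
for m in range(0,60,5): print(m,proj('wrist',W(g,[[-57,-48-m,16.5]])).round(1))
E
```

```text
[ 4.67372160e+02  5.18991897e+01 -5.93846315e-02] [[-1.1, -0.0], [1.2, 0.2], [0.3, 0.7], [-0.5, 0.9], [0.1, -1.3]]
cap axis [[473.18843378 149.72644033  18.        ]] proj cap top [[324.11967838 174.04328647]]
index0 [[274.43483065 293.80540304]]
0 [[274.4 293.8]]
5 [[274.6 297.7]]
10 [[274.8 301.6]]
15 [[275.  305.4]]
20 [[275.2 309.3]]
25 [[275.4 313.1]]
30 [[275.6 316.8]]
35 [[275.8 320.6]]
40 [[276.  324.3]]
45 [[276.2 328. ]]
50 [[276.4 331.7]]
55 [[276.5 335.3]]
```

Emit:
jog_arm:
  fingers: [1, 1, 1, 1, 1]
  offset:
    - [0, 4.5, 0.1]
    - [0, 9, 0.1]
    - [0, 13.5, 0.1]
    - [0, 18, 0.1]
    - [0, 20.7, 0.1]
  turn: [0, 0, 0, 0, 0]
  force: 20

```text
time: 4.3
position: [471.1, 149.5, 40.4]
orientation: [-1.574, -0.001, -1.639]
ft_force: [0.5, 0.2, 0.6]
gripper_width: 85.4
```

Emit:
jog_arm:
  fingers: [0.6, 0.5, 0.4, 0.35, 0.3]
  offset:
    - [0, 0, 0]
    - [0, 0, 0]
    - [0, 0, 0]
    - [0, 0, 0]
    - [0, 0, 0]
  turn: [0, 0, 0, 0, 0]

```text
time: 4.8
position: [474.4, 150.1, 45.1]
orientation: [-1.567, 0.001, -1.638]
ft_force: [-1.3, 0.9, 7.1]
gripper_width: 29.1
```

Emit:
jog_arm:
  fingers: [0.2, 0.1, 0.1, 0.1, 0.1]
  offset:
    - [0, 0, 0]
    - [0, 0, 0]
    - [0, 0, 0]
    - [0, 0, 0]
    - [0, 0, 0]
  turn: [0, 0, 0, 0, 0]

```text
time: 5.3
position: [474.4, 150.1, 45.1]
orientation: [-1.567, 0.001, -1.638]
ft_force: [-0.8, -0.2, 6.8]
gripper_width: 29.3
```

Emit:
jog_arm:
  fingers: [0.1, 0.1, 0.1, 0.1, 0.1]
  offset:
    - [0, -1.5, 0]
    - [0, -4, 0]
    - [0, -8, 0]
    - [0, -12, 0]
    - [0, -14, 0]
  turn: [0, 0, 0, 0, 0]

```text
time: 5.8
position: [474.7, 150.1, 187.5]
orientation: [-1.565, 0.001, -1.638]
ft_force: [1.2, 0.2, -1.0]
gripper_width: 29.1
```

Emit:
jog_arm:
  fingers: [0.1, 0.1, 0.1, 0.1, 0.1]
  offset:
    - [3, 0, 0]
    - [7, 0, 0]
    - [11.5, 0, 0]
    - [16, 0, 0]
    - [20.5, 0, 0.2]
  turn: [0, 0, 0, 0, 0]

```text
time: 6.3
position: [460.8, -56.4, 184.2]
orientation: [-1.569, -0.0, -1.638]
ft_force: [1.0, -0.3, -0.2]
gripper_width: 29.2
```

Emit:
jog_arm:
  fingers: [0.1, 0.1, 0.1, 0.1, 0.1]
  offset:
    - [4.5, 0, 0]
    - [9, 0, 0]
    - [13.5, 0, 0]
    - [18, 0, 0]
    - [20, 0, 0.3]
  turn: [0, 0, 0, 0, 0]

```text
time: 6.8
position: [450.3, -258.4, 184.3]
orientation: [-1.569, -0.002, -1.642]
ft_force: [-0.2, 0.5, -0.4]
gripper_width: 28.7
```

```bash
python3 look.py pics/w2.png cap_holder cap_holder_hole0 cap
```

```text
TCP [ 450.3 -258.4  184.3] zang -4.09 tilt [ 0.002 -0.002 -1.   ] w 28.7 t 6.8 F [-0.2  0.5 -0.4] q [-0.66  0.32 -0.38  0.87 -0.    0.98]
cap_holder [([454.9, -253.3, 2.4], 0.66), ([452.3, -257.0, 159.1], 0.54)]
cap_holder_hole0 [([450.0, -255.1, 18.0], 0.66)]
cap [([449.7, -255.3, 157.8], 0.74)]
```

View pics/w2.png

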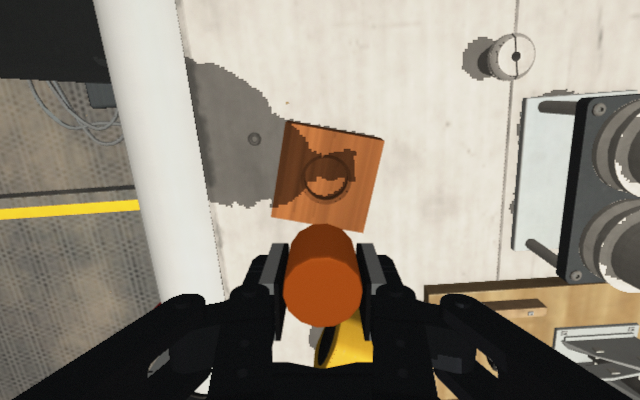

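The cap is held between the pads. The pocket mouth is at about (327,178) and the block corners near (287,121), (384,139), (363,232), (272,216).

Run:
```python
from h import *
im=cv2.imread('pics/w2.png'); g=cv2.cvtColor(im,cv2.COLOR_BGR2GRAY)
P=np.array([atz('wrist',p,22) for p in [(287,121),(384,139),(363,232),(272,216)]]);print(P.round(1).tolist(),'mean',P.mean(0).round(1), [np.linalg.norm(P[i]-P[i-1]).round(1) for i in range(4)])
print('hole',atz('wrist',(326.5,177.5),22).round(1))
p,M,s=tool(); print(proj('wrist',[p,p+[0,0,10],p-[0,0,25]]),M[:,0].round(3),M[:,2].round(3),p)
m=cut_out('wrist','cap'); 
ys,xs=np.nonzero(m[0]['pixels']);print(m[0]['p'],xs.min(),xs.max(),ys.min(),ys.max())
```

```text
[[425.7, -202.2, 22.0], [501.3, -221.3, 22.0], [481.8, -299.2, 22.0], [405.6, -279.6, 22.0]] mean [ 453.6 -250.6   22. ] [np.float64(80.0), np.float64(78.0), np.float64(80.3), np.float64(78.7)]
hole [ 453.7 -249.5   22. ]
[[323.2058468  281.2421425 ]
 [323.25501804 295.07934838]
 [323.10834361 253.8039111 ]] [-0.068 -0.998 -0.001] [ 0.998 -0.068 -0.   ] [ 450.39695068 -254.05482032  183.42180994]
0.69 283 362 225 327
```

Emit:
jog_arm:
  fingers: [0.1, 0.1, 0.1, 0.1, 0.1]
  offset:
    - [-0.4, 4, 0.3]
    - [-0.4, 8, 0.3]
    - [-0.4, 11, 0.3]
    - [-0.4, 11.5, 0.3]
    - [-0.4, 11.5, 0.3]
  turn: [0, 0, 0, 0, 0]

```text
time: 7.55
position: [453.5, -249.1, 68.0]
orientation: [-1.573, 0.001, -1.637]
ft_force: [0.6, -0.1, 0.5]
gripper_width: 29.2
```

Emit:
jog_arm:
  fingers: [0.1, 0.1]
  offset:
    - [0, 0, 0]
    - [0, 0, 0]
  turn: [0, 0]

```text
time: 7.75
position: [455.1, -251.4, 70.1]
orientation: [-1.568, -0.002, -1.638]
ft_force: [-0.0, -0.3, -0.5]
gripper_width: 28.8
```

Run:
```python
from look import *
im=look(['cap_holder_hole0','cap'],'pics/w3.png')
p,M,s=tool(); im=im.copy()
th=np.linspace(0,2*np.pi,60)
def circ(c,r,z,col):
    q=proj('wrist',np.c_[c[0]+r*np.cos(th),c[1]+r*np.sin(th),np.full(60,z)]); cv2.polylines(im,[np.int32(q*4)],True,col,1,shift=2)
circ([453.6,-250],18,22,(255,0,0)); circ(p,15,p[2]+10,(0,255,0)); circ(p,15,p[2]-26,(0,255,255))
cv2.imwrite('pics/w3o.png',im)
```

```text
TCP [ 455.1 -251.4   70.1] zang -3.84 tilt [ 0.003 -0.002 -1.   ] w 28.8 t 7.75 F [-0.  -0.3 -0.5] q [-0.65  0.47 -0.5   0.6   0.    0.99]
cap_holder_hole0 []
cap [([451.1, -248.5, 44.2], 0.63)]
```

View pics/w3o.png

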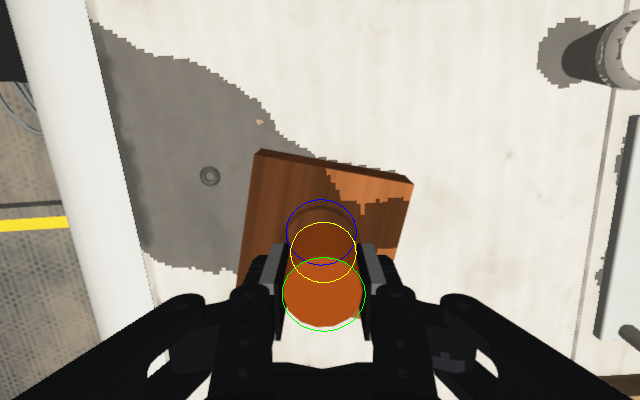

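Emit:
jog_arm:
  fingers: [0.1, 0.1, 0.1, 0.1, 0.1]
  offset:
    - [0, 1, -0.1]
    - [0, 2, -0.1]
    - [0, 2.8, -0.1]
    - [0, 3.1, -0.1]
    - [0, 3.3, -0.1]
  turn: [0, 0, 0, 0, 0]

```text
time: 8.4
position: [453.4, -254.8, 40.3]
orientation: [-1.57, -0.009, -1.64]
ft_force: [-18.5, 2.1, 73.9]
gripper_width: 28.9
```

Emit:
jog_arm:
  fingers: [0.1, 0.1]
  offset:
    - [0, 0, 0]
    - [0, 0, 0]
  turn: [0, 0]

```text
time: 8.6
position: [453.4, -254.8, 40.4]
orientation: [-1.569, -0.01, -1.64]
ft_force: [-14.0, -0.2, 53.5]
gripper_width: 29.1
```

Fingertips reached the block's rim, since they grip only 8 mm above the cap's bottom. I'll back off a little and look.

Emit:
jog_arm:
  fingers: [0.1, 0.1, 0.1]
  offset:
    - [0, -0.3, 0]
    - [0, -0.3, 0]
    - [0, -0.3, 0]
  turn: [0, 0, 0]

```text
time: 8.9
position: [453.4, -254.7, 40.6]
orientation: [-1.57, -0.009, -1.64]
ft_force: [-7.5, -5.6, 23.9]
gripper_width: 29.0
```

Run:
```python
from look import *
im=look(['cap'],'pics/w4.png')
p,M,s=tool(); im=im.copy()
th=np.linspace(0,2*np.pi,60)
def circ(c,r,z,col):
    q=proj('wrist',np.c_[c[0]+r*np.cos(th),c[1]+r*np.sin(th),np.full(60,z)]); cv2.polylines(im,[np.int32(q*4)],True,col,1,shift=2)
circ([453.6,-250],18,22,(255,0,0)); circ(p,15,p[2]+10,(0,255,0)); circ(p,15,p[2]-26,(0,255,255))
cv2.imwrite('pics/w4o.png',cv2.resize(im[120:400,180:480],None,fx=2,fy=2))
```

```text
TCP [ 453.4 -254.7   40.6] zang -3.97 tilt [ 0.001 -0.009 -1.   ] w 29.0 t 8.9 F [-7.5 -5.6 23.9] q [-0.65  0.51 -0.53  0.52 -0.01  0.99]
cap [([453.8, -247.6, 18.0], 0.96)]
```

View pics/w4o.png

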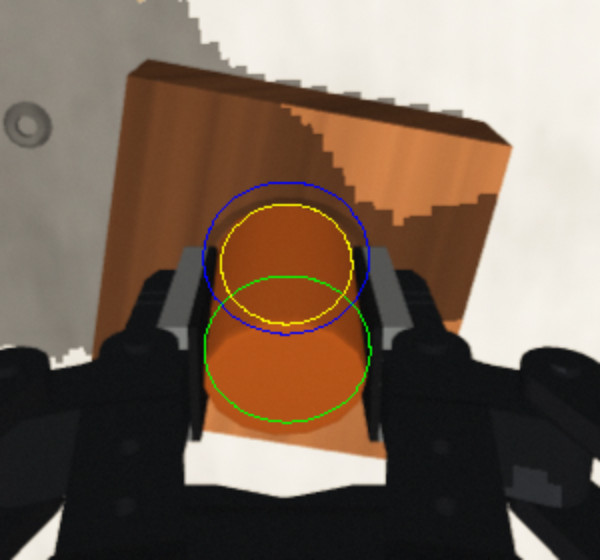

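Run:
```python
from h import *
a=atz('wrist',(180+128/2,120+76/2),22);b=atz('wrist',(180+511/2,120+146/2),22)
print(a.round(1),b.round(1),np.linalg.norm(a-b))
e=(b-a)/np.linalg.norm(b-a); n=np.array([e[1],-e[0],0]); print('center',((a+b)/2+40*n).round(1))
p,M,s=tool();print(p, proj('wrist',[p+[0,0,d] for d in (-30,-26,6,10,14)]).round(1).tolist())
```

```text
[ 424.7 -207.6   22. ] [ 501.9 -227.6   22. ] 79.72142293832238
center [ 453.3 -256.4   22. ]
[ 453.40205247 -254.70036346   40.62864307] [[323.0, 248.7], [323.0, 252.4], [323.2, 289.5], [323.2, 295.3], [323.3, 301.6]]
```

Emit:
jog_arm:
  fingers: [0.1, 0.1, 0.1]
  offset:
    - [0.1, -0.2, 0]
    - [0.1, -0.2, 0]
    - [0.1, -0.2, 0]
  turn: [0, 0, 0]

```text
time: 9.3
position: [453.4, -254.7, 40.9]
orientation: [-1.57, -0.006, -1.64]
ft_force: [-1.8, -6.4, 7.9]
gripper_width: 29.5
```

Emit:
jog_arm:
  fingers: [0.1, 0.1, 0.38, 0.4, 0.42]
  offset:
    - [0.2, -0.05, 0]
    - [0.25, -0.05, 0]
    - [0.25, -0.05, 0]
    - [0.25, -0.05, 0]
    - [0.25, -0.05, 0]
  turn: [0, 0, 0, 0, 0]

```text
time: 9.8
position: [451.9, -253.5, 40.1]
orientation: [-1.572, 0.001, -1.638]
ft_force: [-1.1, -0.3, 1.0]
gripper_width: 35.8
```

Emit:
jog_arm:
  fingers: [0.8, 0.8, 0.8, 0.8, 0.8]
  offset:
    - [0, 0, 0]
    - [0, 0, 0]
    - [0, -2, 0]
    - [0, -6, 0]
    - [0, -10, 0]
  turn: [0, 0, 0, 0, 0]

```text
time: 10.3
position: [451.7, -253.5, 141.1]
orientation: [-1.573, 0.002, -1.638]
ft_force: [0.8, -0.2, -0.6]
gripper_width: 68.4
```

Emit:
jog_arm:
  fingers: [0.9, 1, 1, 1, 1]
  offset:
    - [0, -2, 0]
    - [0, -4, 0]
    - [0, -4, 0]
    - [0, -4, 0]
    - [0, -4, 0]
  turn: [0, 0, 0, 0, 0]

```text
time: 10.8
position: [451.9, -253.7, 179.5]
orientation: [-1.573, 0.001, -1.638]
ft_force: [0.4, -0.3, -0.0]
gripper_width: 85.5
```

Run:
```python
from look import *
im=look(['cap','cap_holder_hole0'],'pics/w5.png')
cv2.imwrite('pics/w5c.png',cv2.resize(im[80:330,200:450],None,fx=2,fy=2))
```

```text
TCP [ 451.9 -253.7  179.5] zang -3.87 tilt [-0.002  0.001 -1.   ] w 85.5 t 10.8 F [ 0.4 -0.3 -0. ] q [-0.65  0.33 -0.38  0.86  0.    0.98]
cap [([452.5, -248.1, 18.9], 0.61)]
cap_holder_hole0 []
```

View pics/w5c.png

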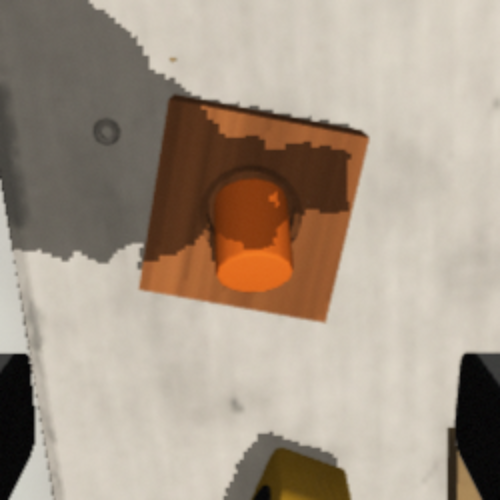

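Run:
```python
from h import *
px=(200+254.5/2,80+270.5/2)
for z in (44,50,58): print(z,atz('wrist',px,z).round(1), np.linalg.norm(atz('wrist',(px[0]-19,px[1]),z)-atz('wrist',(px[0]+19,px[1]),z)).round(1))
P=np.array([atz('wrist',(200+a/2,80+b/2),22) for a,b in [(172,97),(367,133),(325,321),(141,288)]]);print('hole',P.mean(0).round(1),[np.linalg.norm(P[i]-P[i-1]).round(1) for i in range(4)])
print('rim top',atz('wrist',(200+254/2,80+167/2),22).round(1))
```

```text
44 [ 453.9 -273.    44. ] 29.2
50 [ 453.9 -270.9   50. ] 28.5
58 [ 454.  -268.2   58. ] 27.6
hole [ 453.8 -255.9   22. ] [np.float64(80.4), np.float64(77.8), np.float64(81.1), np.float64(79.1)]
rim top [ 456.2 -236.9   22. ]
```

The rim is visible round the base, but the top disc is about 18 mm off toward -y. That means the cap leans about 28°, with one edge still on the rim. My hole estimate was taken while the arm was settling, and the corrected one is (453.8,-255.8). I'll regrip, right the cap on clear table, and regrip it higher.

Emit:
jog_arm:
  fingers: [1, 1, 1, 1, 1]
  offset:
    - [1, 4.5, 0.2]
    - [1, 9, 0.2]
    - [1, 12.5, 0.2]
    - [1, 13.5, 0.2]
    - [1, 13.5, 0.2]
  turn: [0, 0, 0, 0, 0]

```text
time: 11.45
position: [452.7, -263.4, 44.2]
orientation: [-1.574, 0.002, -1.638]
ft_force: [0.6, -0.0, -0.0]
gripper_width: 85.3
```

Emit:
jog_arm:
  fingers: [0.45, 0.4, 0.3, 0.1, 0.1]
  offset:
    - [0, 0, 0]
    - [0, 0, 0]
    - [0, 0, 0]
    - [0, 0, 0]
    - [0, 0, 0]
  turn: [0, 0, 0, 0, 0]

```text
time: 11.95
position: [454.6, -264.8, 46.8]
orientation: [-1.569, -0.001, -1.638]
ft_force: [-0.9, -0.7, 5.2]
gripper_width: 28.8
```

Emit:
jog_arm:
  fingers: [0.1, 0.1, 0.1, 0.1, 0.1]
  offset:
    - [0, -0.5, 0]
    - [0, -2, 0]
    - [0, -4, 0]
    - [0, -6, 0]
    - [0, -6, 0]
  turn: [0, 0, 0, 0, 0]

```text
time: 12.45
position: [455.4, -265.4, 108.3]
orientation: [-1.567, -0.003, -1.638]
ft_force: [0.6, -0.3, -1.1]
gripper_width: 29.0
```

Run:
```python
from look import *
im=look(['cap'],'pics/w6.png')
cv2.imwrite('pics/w6c.png',im[100:400,170:480])
```

```text
TCP [ 455.4 -265.4  108.3] zang -3.87 tilt [ 0.004 -0.003 -1.   ] w 29.0 t 12.45 F [ 0.6 -0.3 -1.1] q [-0.67  0.42 -0.45  0.69  0.    0.97]
cap [([454.6, -247.7, 78.0], 0.79), ([455.1, -256.3, -0.2], 0.16)]
```

View pics/w6c.png

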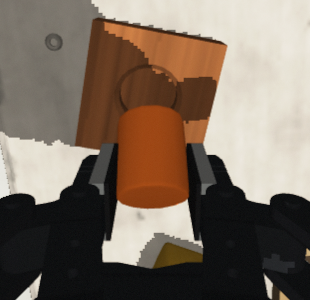

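The cap is held, still leaning about its jaw axis. I'll move to clear table and press it flat gently.

Emit:
jog_arm:
  fingers: [0.1, 0.1, 0.1, 0.1, 0.1]
  offset:
    - [-4, 0, 0]
    - [-8, 0, -0.3]
    - [-12, 0, -0.3]
    - [-12.5, 3, -0.3]
    - [-12.5, 6, -0.3]
  turn: [0, 0, 0, 0, 0]

```text
time: 13.05
position: [459.3, -137.7, 44.8]
orientation: [-1.57, -0.0, -1.636]
ft_force: [-0.6, -0.6, -0.2]
gripper_width: 28.8
```

Emit:
jog_arm:
  fingers: [0.1, 0.1, 0.1, 0.1, 0.1]
  offset:
    - [0, 0, 0]
    - [0, 0.4, 0]
    - [0, 0.6, 0]
    - [0, 0.8, 0]
    - [0, 0.8, 0]
  turn: [0, 0, 0, 0, 0]

```text
time: 13.55
position: [460.0, -140.2, 38.8]
orientation: [-1.569, -0.001, -1.639]
ft_force: [-0.7, -0.5, 3.1]
gripper_width: 28.5
```

Emit:
jog_arm:
  fingers: [0.1, 0.1, 0.1, 0.1, 0.1]
  offset:
    - [0, 0.2, 0]
    - [0, 0.4, 0]
    - [0, 0.6, 0]
    - [0, 0.8, 0]
    - [0, 0.8, 0]
  turn: [0, 0, 0, 0, 0]

```text
time: 14.05
position: [461.3, -143.1, 32.6]
orientation: [-1.567, -0.008, -1.64]
ft_force: [-4.3, -6.0, 17.3]
gripper_width: 28.7
```

Emit:
jog_arm:
  fingers: [0.1, 0.1, 0.4, 0.45, 0.5]
  offset:
    - [0, -0.5, 0]
    - [0, -0.5, 0]
    - [0, -0.5, 0]
    - [0, -0.5, 0]
    - [0, -0.5, 0]
  turn: [0, 0, 0, 0, 0]

```text
time: 14.55
position: [459.1, -139.2, 34.5]
orientation: [-1.571, 0.0, -1.638]
ft_force: [-0.3, 0.6, 0.1]
gripper_width: 42.7
```

Emit:
jog_arm:
  fingers: [1, 1, 1, 1, 1]
  offset:
    - [0, 0, 0]
    - [0, -2, 0]
    - [0, -6, 0]
    - [0, -10, 0]
    - [0, -14, 0]
  turn: [0, 0, 0, 0, 0]

```text
time: 15.05
position: [458.9, -139.2, 176.0]
orientation: [-1.572, 0.0, -1.638]
ft_force: [0.6, -0.6, -0.8]
gripper_width: 85.3
```

Emit:
jog_arm:
  fingers: [1, 1, 1]
  offset:
    - [0, 0, 0]
    - [0, 0, 0]
    - [0, 0, 0]
  turn: [0, 0, 0]

```text
time: 15.35
position: [458.5, -139.0, 173.6]
orientation: [-1.573, 0.001, -1.638]
ft_force: [0.2, 0.5, 0.3]
gripper_width: 85.1
```

Run:
```python
from look import *
im=look(['cap'],'pics/w7.png')
m=cut_out('wrist','cap'); print(m[0]['p']); ys,xs=np.nonzero(m[0]['pixels']); print(xs.min(),xs.max(),ys.min(),ys.max())
th=np.linspace(0,2*np.pi,60)
def pred(c):
    q=np.r_[[proj('wrist',np.c_[c[0]+15*np.cos(th),c[1]+15*np.sin(th),np.full(60,z)]) for z in (0,36)]].reshape(-1,2); return q[:,0].min(),q[:,0].max(),q[:,1].min(),q[:,1].max()
from scipy.optimize import least_squares
r=least_squares(lambda c:np.array(pred(c))-[xs.min(),xs.max()+1,ys.min(),ys.max()+1],[460,-140]); print('upright fit',r.x.round(1),r.fun.round(1))
cv2.imwrite('pics/w7c.png',cv2.resize(im[max(0,ys.min()-40):ys.max()+40,xs.min()-60:xs.max()+60],None,fx=3,fy=3))
```

```text
TCP [ 458.5 -139.   173.6] zang -3.88 tilt [-0.002  0.001 -1.   ] w 85.1 t 15.35 F [0.2 0.5 0.3] q [-0.45  0.27 -0.49  0.82  0.    1.19]
cap [([458.3, -133.4, 18.0], 0.94)]
0.6
306 342 178 227
upright fit [ 458.3 -153.3] [-1.   1.   1.1 -1. ]
```

View pics/w7c.png

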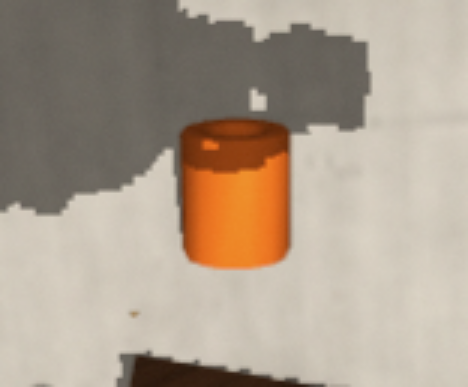

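The cap toppled and now lies on its side, open end toward +y and top toward -y. Plan: grip it near the open end and lower its closed end onto the +y edge of the holder block. That should swing it upright about the jaw axis, and I'll finish flat on the table beside the block.

Run:
```python
from look import *
from scipy.optimize import least_squares
m=cut_out('wrist','cap'); print(m[0]['p']); M0=m[0]['pixels'].astype(np.uint8); ys,xs=np.nonzero(M0); print(xs.min(),xs.max(),ys.min(),ys.max())
th=np.linspace(0,2*np.pi,60)
def pts(c):
    x,y,a=c; u=np.array([np.sin(a),-np.cos(a),0]); v=np.array([np.cos(a),np.sin(a),0])
    return proj('wrist',np.vstack([np.array([x,y,15])+L*u+15*(np.cos(t)*v+np.array([0,0,np.sin(t)])) for L in (0,36) for t in th]))
best=None
for a in np.radians(np.arange(-14,15,2)):
  for y in np.arange(-150,-105,1.):
    for x in np.arange(452,467,1.):
      h=cv2.convexHull(pts((x,y,a)).astype(np.float32)); I=np.zeros_like(M0); cv2.fillConvexPoly(I,np.int32(h.round()),1)
      iou=(I&M0).sum()/(I|M0).sum()
      if best is None or iou>best[0]: best=(iou,x,y,np.degrees(a))
print('iou,x,y_open,axis',best)
p,Mm,s=tool();print(p.round(1))
```

```text
0.6
306 342 178 227Traceback (most recent call last):
  File "<stdin>", line 12, in <module>
  File "<stdin>", line 7, in pts
  File "h.py", line 11, in proj
    c=vision.camera_info(cam);K=np.array([[c['fx'],0,c['cx']],[0,c['fy'],c['cy']],[0,0,1.]])
ValueError: time passes only in moves, steps and waits
```

```bash
python3 - <<'E'
import re
s=open('h.py').read()
s=s.replace("def ray(","_C={}\ndef info(cam):\n    if cam not in _C: _C[cam]=vision.camera_info(cam)\n    return _C[cam]\ndef ray(",1).replace("c=vision.camera_info(cam);","c=info(cam);")
open('h.py','w').write(s)
E
python3 - <<'E'
from look import *
m=cut_out('wrist','cap'); M0=m[0]['pixels'].astype(np.uint8)
th=np.linspace(0,2*np.pi,40)
def pts(c):
    x,y,a=c; u=np.array([np.sin(a),-np.cos(a),0]); v=np.array([np.cos(a),np.sin(a),0])
    return proj('wrist',np.vstack([np.array([x,y,15])+L*u+15*(np.cos(t)*v+np.array([0,0,np.sin(t)])) for L in (0,36) for t in th]))
best=(0,)
for a in np.radians(np.arange(-12,13,4)):
  for y in np.arange(-150,-105,1.):
    for x in np.arange(454,464,1.):
      h=cv2.convexHull(pts((x,y,a)).astype(np.float32)); I=np.zeros_like(M0); cv2.fillConvexPoly(I,np.int32(h.round()),1)
      iou=(I&M0).sum()/(I|M0).sum()
      if iou>best[0]: best=(iou,x,y,np.degrees(a))
print('iou,x,y_open,axis',best)
p,Mm,s=tool();print(p.round(1),s['time'])
E
```

```text
iou,x,y_open,axis (np.float64(0.9094299413958444), np.float64(460.0), np.float64(-137.0), np.float64(-4.0))
[ 458.7 -139.1  173.7] 15.6
```

Emit:
jog_arm:
  fingers: [1, 1, 1, 1, 1]
  offset:
    - [1.1, 4.5, 0.1]
    - [1.1, 9, 0.1]
    - [1.1, 13, 0.1]
    - [1.1, 15.2, 0.1]
    - [1.1, 15.2, 0.1]
  turn: [0, 0, 0, 0, 0]

```text
time: 16.1
position: [456.7, -149.1, 19.5]
orientation: [-1.577, 0.003, -1.639]
ft_force: [-0.3, 0.6, -0.3]
gripper_width: 85.5
```

Emit:
jog_arm:
  fingers: [0.45, 0.4, 0.3, 0.1, 0.1]
  offset:
    - [0, 0, 0]
    - [0, 0, 0]
    - [0, 0, 0]
    - [0, 0, 0]
    - [0, 0, 0]
  turn: [0, 0, 0, 0, 0]
  force: 20

```text
time: 16.6
position: [460.6, -150.9, 24.0]
orientation: [-1.569, -0.001, -1.638]
ft_force: [-0.9, -0.9, 6.8]
gripper_width: 28.1
```

Emit:
jog_arm:
  fingers: [0.1, 0.1, 0.1, 0.1, 0.1]
  offset:
    - [0, -1, 0]
    - [0, -3, 0]
    - [0, -6, 0]
    - [0, -6, 0]
    - [0, -6, 0]
  turn: [0, 0, 0, 5, 10.6]

```text
time: 17.1
position: [460.5, -150.9, 84.7]
orientation: [-1.568, -0.001, -1.827]
ft_force: [-0.4, 0.2, 0.6]
gripper_width: 28.1
```

Run:
```python
from look import *
im=look(['cap','cap_holder'],'pics/w8.png')
p,M,s=tool(); g=np.array([468.3,-199.9,p[2]]); print('to target, tool axes cm',(M.T@(g-p)/10).round(2))
```

```text
TCP [ 460.5 -150.9   84.7] zang -14.69 tilt [ 0.003 -0.001 -1.   ] w 28.1 t 17.1 F [-0.4  0.2  0.6] q [-0.47  0.39 -0.58  0.59 -0.    1.36]
cap [([463.1, -132.8, 73.7], 0.91)]
cap_holder [([455.1, -257.7, 2.0], 0.61), ([463.0, -135.2, 74.6], 0.31)]
to target, tool axes cm [4.57 0.   2.06]
```

Emit:
jog_arm:
  fingers: [0.1, 0.1, 0.1, 0.1, 0.1]
  offset:
    - [2, 0, 1]
    - [4.7, 0, 2.1]
    - [4.7, 1.5, 2.1]
    - [4.7, 3, 2.1]
    - [4.7, 3, 2.1]
  turn: [0, 0, 0, 0, 0]

```text
time: 17.75
position: [466.6, -200.6, 51.2]
orientation: [-1.575, 0.001, -1.822]
ft_force: [0.5, -0.2, -1.0]
gripper_width: 28.1
```

Emit:
jog_arm:
  fingers: [0.1, 0.1, 0.1, 0.1, 0.1]
  offset:
    - [0, 0.3, 0]
    - [0, 0.6, 0]
    - [0, 0.9, 0]
    - [0, 1.2, 0]
    - [0, 1.4, 0]
  turn: [0, 0, 0, 0, 0]

```text
time: 18.25
position: [469.0, -200.0, 40.5]
orientation: [-1.569, 0.003, -1.822]
ft_force: [-1.6, 8.2, 19.0]
gripper_width: 28.3
```

Emit:
jog_arm:
  fingers: [0.1, 0.1, 0.1, 0.1, 0.1]
  offset:
    - [0, 0.2, 0]
    - [0, 0.4, 0]
    - [0, 0.6, 0]
    - [0, 0.8, 0]
    - [0, 0.8, 0]
  turn: [0, 0, 0, 0, 0]

```text
time: 18.75
position: [469.2, -199.2, 32.7]
orientation: [-1.569, 0.004, -1.821]
ft_force: [-1.5, 9.1, 17.8]
gripper_width: 28.6
```

```bash
python3 look.py pics/w9.png cap
```

```text
TCP [ 469.2 -199.2   32.7] zang -14.36 tilt [ 0.003  0.003 -1.   ] w 28.6 t 18.75 F [-1.5  9.1 17.8] q [-0.55  0.51 -0.56  0.5   0.    1.27]
cap [([471.7, -184.5, 25.0], 0.87)]
```

Emit:
jog_arm:
  fingers: [0.1, 0.1, 0.1, 0.1, 0.1]
  offset:
    - [0, 0.2, 0]
    - [0, 0.4, 0]
    - [0.1, 0.5, 0]
    - [0.2, 0.6, 0]
    - [0.2, 0.6, 0]
  turn: [0, 0, 0, 0, 0]

```text
time: 19.35
position: [469.2, -199.3, 27.2]
orientation: [-1.568, 0.009, -1.82]
ft_force: [-1.5, 15.5, 24.1]
gripper_width: 28.3
```

Run:
```python
from look import *
im=look(['cap'],'pics/w10.png')
cv2.imwrite('pics/w10c.png',im[100:400,170:480])
```

```text
TCP [ 469.2 -199.3   27.2] zang -14.3 tilt [ 0.005  0.008 -1.   ] w 28.3 t 19.35 F [-1.5 15.5 24.1] q [-0.55  0.52 -0.56  0.49  0.01  1.27]
cap []
```

View pics/w10c.png

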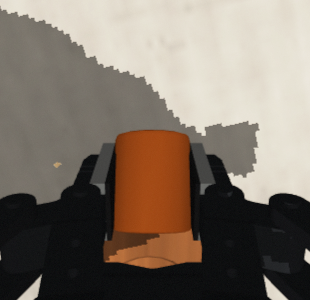

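The cap fills (115–190, 130–235) in the crop with neither end visible, so it's partly righted. I'll fit its tilt numerically from the silhouette.

```bash
cat > tilt.py <<'E'
from look import *
def fit(fn,p,M):
    im=cv2.imread(fn); hsv=cv2.cvtColor(im,cv2.COLOR_BGR2HSV); H,S,V=[hsv[...,i] for i in range(3)]
    m=((H<20)&(S>200)).astype(np.uint8); 
    n,l,st,c=cv2.connectedComponentsWithStats(m)
    q=proj('wrist',[p])[0]; k=max(range(1,n),key=lambda i:st[i,4]*(abs(c[i][0]-q[0])<40)); m0=(l==k).astype(np.uint8); print('mask',st[k])
    u=-M[:,0]; v=M[:,2]; z=np.array([0,0,1.]); th=np.linspace(0,2*np.pi,40); res=[]
    x0=int(q[0])-22; x1=int(q[0])+22; sub=m0[:,x0:x1]
    for t in range(0,95,5):
        a=-np.sin(np.radians(t))*u+np.cos(np.radians(t))*z; b=np.cross(a,v)
        for dy in range(-15,25,1):
            for dz in range(-40,5,2):
                o=p+dy*u+dz*z
                if (o[2]-15*np.sin(np.radians(t)))<-3: continue
                P=proj('wrist',np.vstack([o+L*a+15*(np.outer(np.cos(th),v)+np.outer(np.sin(th),b)) for L in (0,36)]))
                I=np.zeros_like(m0); cv2.fillConvexPoly(I,np.int32(cv2.convexHull(P.astype(np.float32)).round()),1); I=I[:,x0:x1]
                res.append(((I&sub).sum()/(I|sub).sum(),t,dy,dz))
    res.sort(reverse=True)
    seen={}
    for r in res: seen.setdefault(r[1],r)
    for r in list(seen.values())[:8]: print('iou %.3f tilt %d base dy %d dz %d'%r)
if __name__=='__main__':
    p,M,s=tool(); print(s['ft_force']); fit(sys.argv[1],p,M)
E
python3 tilt.py pics/w10.png
```

```text
[-0.36988242 16.28804056 25.07727332]
mask [ 283  230   78  104 7563]
iou 0.993 tilt 70 base dy 16 dz -12
iou 0.991 tilt 60 base dy 13 dz -14
iou 0.990 tilt 50 base dy 9 dz -18
iou 0.987 tilt 55 base dy 12 dz -14
iou 0.987 tilt 65 base dy 15 dz -12
iou 0.983 tilt 75 base dy 14 dz -14
iou 0.969 tilt 0 base dy -5 dz -30
iou 0.967 tilt 80 base dy 13 dz -14
```

Run:
```python
from h import *
for fn in ('pics/w6.png','pics/w10.png','pics/w4.png'):
    im=cv2.imread(fn); print(fn,[im[y,316:330].mean(0).astype(int).tolist()[2] for y in range(224,345,4)])
o,d=ray('wrist',(323,300)); d/=np.linalg.norm(d); print('cam',o.round(),'dir',d.round(2)); 
o,d=ray('wrist',(323,330)); d/=np.linalg.norm(d); print(d.round(2))
```

```text
pics/w6.png [156, 156, 156, 157, 157, 157, 157, 156, 157, 157, 156, 157, 156, 156, 157, 164, 138, 137, 135, 134, 133, 172, 222, 224, 227, 228, 229, 221, 186, 153, 128]
pics/w10.png [118, 117, 155, 161, 161, 161, 161, 162, 162, 162, 162, 162, 162, 163, 162, 162, 162, 162, 162, 163, 162, 162, 162, 162, 161, 160, 161, 146, 79, 156, 157]
pics/w4.png [148, 148, 148, 149, 148, 149, 149, 149, 149, 150, 150, 150, 150, 150, 164, 185, 183, 181, 181, 181, 181, 179, 179, 179, 179, 178, 177, 177, 174, 193, 243]
cam [ 486. -133.  152.] dir [-0.13 -0.51 -0.85]
[-0.14 -0.57 -0.81]
```

The tilt is still about 50–55°. I'll lift, move 5 mm closer to the block, and lower again.

Emit:
jog_arm:
  fingers: [0.1, 0.1, 0.1, 0.1, 0.1]
  offset:
    - [0, -0.8, 0]
    - [0, -1.6, 0]
    - [0.3, -1.6, 0]
    - [0.5, -1.6, 0]
    - [0.5, -1.4, 0]
  turn: [0, 0, 0, 0, 0]

```text
time: 19.95
position: [466.9, -208.7, 39.3]
orientation: [-1.57, -0.0, -1.824]
ft_force: [-2.5, 4.6, 21.2]
gripper_width: 28.1
```

Emit:
jog_arm:
  fingers: [0.1, 0.1, 0.1, 0.1, 0.1]
  offset:
    - [0, 0.3, 0]
    - [0, 0.6, 0]
    - [0, 0.9, 0]
    - [0, 1.1, 0]
    - [0, 1.1, 0]
  turn: [0, 0, 0, 0, 0]

```text
time: 20.45
position: [468.7, -206.5, 30.8]
orientation: [-1.566, 0.005, -1.822]
ft_force: [-2.1, 11.7, 35.1]
gripper_width: 28.0
```

```bash
python3 look.py pics/w11.png
python3 - <<'E'
import cv2
im=cv2.imread('pics/w11.png'); print([im[y,316:330].mean(0).astype(int).tolist()[2] for y in range(224,345,4)])
E
python3 tilt.py pics/w11.png
```

```text
TCP [ 468.7 -206.5   30.8] zang -14.42 tilt [ 0.006  0.004 -1.   ] w 28.0 t 20.45 F [-2.1 11.7 35.1] q [-0.56  0.52 -0.56  0.5   0.01  1.26]
[117, 117, 155, 161, 162, 162, 162, 163, 162, 162, 162, 163, 162, 163, 163, 163, 163, 163, 163, 163, 162, 162, 162, 162, 162, 162, 162, 156, 146, 168, 168]
[-2.81067864 12.32014572 33.61136884]
mask [ 283  231   79  103 7603]
iou 0.995 tilt 50 base dy 9 dz -18
iou 0.993 tilt 65 base dy 15 dz -12
iou 0.993 tilt 60 base dy 13 dz -14
iou 0.991 tilt 75 base dy 13 dz -16
iou 0.990 tilt 70 base dy 16 dz -12
iou 0.988 tilt 80 base dy 11 dz -18
iou 0.986 tilt 55 base dy 13 dz -12
iou 0.979 tilt 45 base dy 7 dz -22
```

Emit:
jog_arm:
  fingers: [0.1, 0.1, 0.1, 0.1, 0.1]
  offset:
    - [0, -0.8, 0]
    - [-1, -0.8, 0]
    - [-1.2, -0.8, 0]
    - [-1.2, -0.2, 0]
    - [-1.2, 0.1, 0]
  turn: [0, 0, 0, 0, 0]

```text
time: 21.0
position: [469.0, -196.3, 25.7]
orientation: [-1.572, -0.0, -1.823]
ft_force: [-1.0, 0.5, 7.8]
gripper_width: 28.5
```

Emit:
jog_arm:
  fingers: [0.33, 0.33, 0.33, 0.33, 0.33]
  offset:
    - [0.1, 0, 0]
    - [0.2, 0, 0]
    - [0.4, 0, 0]
    - [0.6, 0, 0]
    - [0.8, 0, 0]
  turn: [0, 0, 0, 0, 0]

```text
time: 21.5
position: [468.3, -198.8, 26.7]
orientation: [-1.57, 0.014, -1.821]
ft_force: [6.2, 22.0, 8.5]
gripper_width: 28.2
```

```bash
python3 look.py pics/w12.png
python3 - <<'E'
import cv2
im=cv2.imread('pics/w12.png'); print([im[y,316:330].mean(0).astype(int).tolist()[2] for y in range(224,345,4)])
E
python3 tilt.py pics/w12.png
```

```text
TCP [ 468.3 -198.8   26.7] zang -14.32 tilt [ 0.004  0.013 -1.   ] w 28.2 t 21.5 F [ 6.2 22.   8.5] q [-0.55  0.52 -0.56  0.49  0.01  1.27]
[118, 117, 154, 160, 160, 160, 160, 160, 160, 160, 161, 161, 161, 161, 162, 161, 161, 161, 161, 161, 161, 160, 160, 161, 160, 160, 160, 154, 95, 111, 137]
[ 6.56151546 19.09145497  7.21087216]
mask [ 283  230   79  104 7628]
iou 0.997 tilt 60 base dy 14 dz -12
iou 0.997 tilt 50 base dy 9 dz -18
iou 0.990 tilt 70 base dy 16 dz -12
iou 0.989 tilt 65 base dy 15 dz -12
iou 0.987 tilt 75 base dy 14 dz -14
iou 0.985 tilt 55 base dy 13 dz -12
iou 0.967 tilt 80 base dy 13 dz -14
iou 0.967 tilt 0 base dy -4 dz -28
```

Emit:
jog_arm:
  fingers: [0.3, 0.33, 0.33, 0.33, 0.33]
  offset:
    - [0, -0.7, 0]
    - [0, -1.4, 0]
    - [0, -1.4, 0]
    - [0, -1, 0]
    - [0, -0.5, 0]
  turn: [0, 0, 0, 0, 0]

```text
time: 22.05
position: [467.5, -204.6, 31.5]
orientation: [-1.57, -0.0, -1.824]
ft_force: [-0.2, -0.7, -0.4]
gripper_width: 27.9
```

Emit:
jog_arm:
  fingers: [0.33, 0.33, 0.33, 0.33, 0.33]
  offset:
    - [0, 0.2, 0]
    - [0, 0.4, 0]
    - [0, 0.6, 0]
    - [0, 0.7, 0]
    - [0, 0.7, 0]
  turn: [0, 0, 0, 0, 0]

```text
time: 22.55
position: [467.8, -204.0, 27.0]
orientation: [-1.569, 0.0, -1.823]
ft_force: [-5.7, 6.7, 29.2]
gripper_width: 28.3
```

```bash
python3 look.py pics/w13.png
python3 - <<'E'
import cv2
im=cv2.imread('pics/w13.png'); print([im[y,316:330].mean(0).astype(int).tolist()[2] for y in range(224,345,4)])
E
python3 tilt.py pics/w13.png
```

```text
TCP [ 467.8 -204.    27. ] zang -14.47 tilt [ 0.001 -0.    -1.   ] w 28.3 t 22.55 F [-5.7  6.7 29.2] q [-0.56  0.52 -0.56  0.49  0.    1.27]
[118, 118, 154, 159, 159, 159, 160, 160, 160, 160, 159, 160, 160, 160, 160, 160, 160, 160, 160, 159, 159, 159, 159, 159, 159, 159, 162, 131, 121, 160, 160]
[-5.76986143  6.56431991 31.15054988]
mask [ 282  230   80  107 7861]
iou 0.989 tilt 70 base dy 16 dz -10
iou 0.988 tilt 65 base dy 16 dz -10
iou 0.987 tilt 55 base dy 12 dz -12
iou 0.984 tilt 75 base dy 13 dz -14
iou 0.983 tilt 50 base dy 9 dz -16
iou 0.982 tilt 60 base dy 15 dz -10
iou 0.977 tilt 80 base dy 12 dz -14
iou 0.975 tilt 45 base dy 8 dz -18
```

The best lever is a grip closer to the open end. I'll release here, where the cap leans on the block, shift toward the open end and regrip.

Emit:
jog_arm:
  fingers: [0.33, 0.33, 0.36, 0.4, 0.45]
  offset:
    - [0, -0.2, 0]
    - [0, -0.2, 0]
    - [0, -0.2, 0]
    - [0, -0.2, 0]
    - [0, -0.2, 0]
  turn: [0, 0, 0, 0, 0]

```text
time: 23.1
position: [467.1, -204.0, 26.3]
orientation: [-1.572, 0.0, -1.824]
ft_force: [0.4, 0.5, -0.8]
gripper_width: 38.5
```

Emit:
jog_arm:
  fingers: [0.6, 0.6]
  offset:
    - [0, 0, 0]
    - [0, 0, 0]
  turn: [0, 0]

```text
time: 23.3
position: [467.3, -204.1, 26.5]
orientation: [-1.571, 0.0, -1.824]
ft_force: [0.0, 1.0, 0.4]
gripper_width: 51.5
```

```bash
python3 look.py pics/w14.png cap
python3 - <<'E'
import cv2
im=cv2.imread('pics/w14.png'); print([im[y,316:330].mean(0).astype(int).tolist()[2] for y in range(204,345,4)])
E
python3 tilt.py pics/w14.png
```

```text
TCP [ 467.3 -204.1   26.5] zang -14.48 tilt [-0.  0. -1.] w 51.5 t 23.3 F [0.  1.  0.4] q [-0.56  0.52 -0.56  0.49 -0.    1.27]
cap [([470.2, -190.2, -1.6], 0.74)]
[113, 114, 115, 115, 115, 128, 177, 173, 172, 172, 172, 172, 171, 171, 171, 171, 171, 171, 171, 169, 169, 169, 169, 168, 53, 51, 78, 78, 79, 82, 81, 81, 90, 98, 163, 166]
[-0.16869066  0.32746172 -0.51752063]
mask [ 283  198   82  101 6456]
iou 0.959 tilt 0 base dy 12 dz -28
iou 0.927 tilt 55 base dy 24 dz -16
iou 0.925 tilt 5 base dy 14 dz -28
iou 0.924 tilt 60 base dy 24 dz -16
iou 0.897 tilt 50 base dy 22 dz -18
iou 0.880 tilt 10 base dy 17 dz -26
iou 0.875 tilt 65 base dy 24 dz -16
iou 0.872 tilt 90 base dy 24 dz -14
```

```bash
sed -i 's/range(-15,25,1)/range(-15,50,1)/' tilt.py; python3 tilt.py pics/w14.png
python3 - <<'E'
import cv2,numpy as np
im=cv2.imread('pics/w14.png'); 
for y in range(196,304,6): print(y,[int(v) for v in im[y,284:366:6].astype(int)[:,2]])
E
```

```text
[-0.16869066  0.32746172 -0.51752063]
mask [ 283  198   82  101 6456]
iou 0.959 tilt 0 base dy 12 dz -28
iou 0.955 tilt 75 base dy 29 dz -14
iou 0.954 tilt 60 base dy 25 dz -16
iou 0.953 tilt 70 base dy 29 dz -14
iou 0.952 tilt 65 base dy 27 dz -16
iou 0.931 tilt 80 base dy 29 dz -14
iou 0.927 tilt 55 base dy 24 dz -16
iou 0.925 tilt 5 base dy 14 dz -28
196 [122, 124, 127, 127, 127, 125, 124, 125, 128, 235, 233, 232, 231, 232]
202 [122, 124, 126, 123, 110, 113, 114, 115, 114, 118, 230, 233, 231, 233]
208 [124, 122, 124, 111, 111, 114, 115, 114, 114, 113, 121, 228, 233, 234]
214 [122, 122, 104, 110, 113, 115, 114, 114, 113, 114, 114, 121, 126, 233]
220 [121, 121, 107, 112, 114, 116, 115, 116, 114, 115, 110, 120, 122, 121]
226 [123, 108, 111, 111, 122, 173, 182, 174, 177, 126, 112, 110, 125, 125]
232 [125, 105, 120, 174, 175, 173, 174, 172, 173, 172, 175, 125, 104, 125]
238 [126, 110, 174, 173, 172, 173, 172, 173, 174, 174, 173, 173, 113, 124]
244 [124, 170, 173, 172, 173, 172, 174, 173, 173, 172, 173, 172, 172, 113]
250 [120, 172, 171, 171, 172, 172, 173, 171, 173, 170, 171, 172, 170, 146]
256 [151, 173, 171, 172, 172, 171, 172, 171, 171, 171, 171, 173, 171, 168]
262 [169, 172, 171, 171, 173, 171, 172, 171, 171, 171, 172, 172, 172, 170]
268 [152, 171, 170, 172, 172, 172, 172, 172, 170, 173, 172, 174, 170, 168]
274 [125, 170, 171, 171, 171, 171, 172, 171, 172, 172, 174, 171, 170, 123]
280 [99, 166, 169, 171, 171, 172, 169, 170, 171, 170, 170, 171, 168, 96]
286 [66, 66, 167, 169, 170, 169, 171, 171, 170, 170, 171, 166, 55, 56]
292 [62, 58, 65, 152, 170, 171, 170, 169, 169, 171, 164, 54, 54, 57]
298 [62, 67, 63, 62, 61, 125, 138, 136, 132, 55, 53, 54, 55, 59]
```

The pixel values show a full bright top ellipse (rows 226–299) with the dark side above it, and the network puts the underside at z≈0. So the cap has righted itself on the table, about 12 mm toward +y of the TCP. I'll regrip it higher, tips at least 15 mm above its bottom.

Emit:
jog_arm:
  fingers: [0.6, 0.7, 0.7, 0.7, 0.7]
  offset:
    - [0, -0.5, 0]
    - [0, -1, 0]
    - [-0.6, -1.1, 0]
    - [-1.25, -1.1, 0]
    - [-1.25, -1.1, 0]
  turn: [0, 0, 0, 0, 0]

```text
time: 23.9
position: [470.6, -191.0, 37.8]
orientation: [-1.571, 0.0, -1.822]
ft_force: [0.1, 0.6, 0.6]
gripper_width: 59.9
```

Emit:
jog_arm:
  fingers: [0.42, 0.36, 0.3, 0.2, 0.1]
  offset:
    - [0, 0, 0]
    - [0, 0, 0]
    - [0, 0, 0]
    - [0, 0, 0]
    - [0, 0, 0]
  turn: [0, 0, 0, 0, 0]
  force: 20

```text
time: 24.4
position: [470.6, -192.1, 37.8]
orientation: [-1.571, 0.0, -1.824]
ft_force: [-0.1, -1.0, 1.8]
gripper_width: 28.5
```

Emit:
jog_arm:
  fingers: [0.1, 0.1, 0.1, 0.1, 0.1]
  offset:
    - [0, -1, 0]
    - [0, -4, 0]
    - [0, -7, 0]
    - [0, -7, 0]
    - [0, -7, 0]
  turn: [0, 0, 0, 0, 0]

```text
time: 24.9
position: [471.1, -192.4, 108.7]
orientation: [-1.569, -0.001, -1.823]
ft_force: [-0.8, -0.3, -1.1]
gripper_width: 28.7
```

Run:
```python
from tilt import *
im=look(['cap','cap_holder_hole0','cap_holder'],'pics/w15.png')
p,M,s=tool(); fit('pics/w15.png',p,M)
print('to hole (tool cm)',(M.T@(np.array([453.7,-256,p[2]])-p)/10).round(2))
for y in range(210,340,8): print(y,[int(v) for v in im[y,284:366:8].astype(int)[:,2]])
```

```text
TCP [ 471.1 -192.4  108.7] zang -14.48 tilt [ 0.002 -0.001 -1.   ] w 28.7 t 24.9 F [-0.8 -0.3 -1.1] q [-0.53  0.4  -0.5   0.68 -0.    1.29]
cap [([472.3, -193.5, 70.3], 0.74), ([590.6, -173.9, 4.2], 0.63)]
cap_holder_hole0 [([451.6, -252.8, 19.0], 0.82)]
cap_holder [([589.7, -169.8, 2.8], 0.15)]
mask [ 285  217   75   94 5525]
iou 0.977 tilt 90 base dy 7 dz -40
iou 0.971 tilt 85 base dy 9 dz -38
iou 0.970 tilt 80 base dy 9 dz -38
iou 0.967 tilt 50 base dy 7 dz -38
iou 0.964 tilt 75 base dy 13 dz -32
iou 0.964 tilt 60 base dy 13 dz -28
iou 0.963 tilt 55 base dy 10 dz -32
iou 0.962 tilt 65 base dy 14 dz -28
to hole (tool cm) [ 6.64 -0.    0.06]
210 [116, 117, 118, 120, 120, 117, 229, 119, 119, 120, 120]
218 [118, 121, 121, 116, 107, 108, 108, 228, 227, 227, 228]
226 [117, 120, 105, 106, 106, 110, 107, 105, 224, 227, 229]
234 [119, 119, 102, 106, 107, 109, 109, 107, 101, 225, 232]
242 [54, 74, 106, 107, 107, 110, 109, 105, 100, 54, 54]
250 [13, 98, 116, 167, 166, 166, 166, 135, 103, 14, 70]
258 [13, 112, 165, 162, 164, 167, 166, 164, 165, 74, 39]
266 [9, 164, 163, 162, 163, 163, 164, 163, 162, 146, 12]
274 [9, 162, 163, 164, 164, 162, 164, 164, 164, 162, 9]
282 [12, 164, 162, 162, 162, 164, 162, 164, 163, 161, 13]
290 [10, 163, 163, 164, 163, 165, 163, 162, 164, 110, 8]
298 [9, 153, 163, 162, 160, 161, 162, 162, 159, 137, 11]
306 [10, 152, 178, 159, 160, 162, 161, 140, 119, 165, 11]
314 [17, 158, 65, 74, 182, 172, 58, 49, 95, 162, 10]
322 [126, 186, 156, 66, 53, 55, 53, 118, 168, 160, 11]
330 [190, 185, 180, 162, 141, 128, 157, 171, 164, 160, 14]
338 [191, 184, 181, 171, 172, 161, 169, 166, 162, 158, 23]
```

Upright in the grip (disc rows 247–311 centred on the TCP). Moving over the hole.

Emit:
jog_arm:
  fingers: [0.1, 0.1, 0.1, 0.1, 0.1]
  offset:
    - [3, 0, 0]
    - [6.6, 0, 0.1]
    - [6.6, 2, 0.1]
    - [6.6, 4.2, 0.1]
    - [6.6, 4.2, 0.1]
  turn: [0, 0, 0, 0, 0]

```text
time: 25.6
position: [452.5, -254.7, 62.6]
orientation: [-1.577, 0.003, -1.824]
ft_force: [0.4, 1.1, 0.4]
gripper_width: 28.5
```

Emit:
jog_arm:
  fingers: [0.1, 0.1, 0.1]
  offset:
    - [0, 0, 0]
    - [0, 0, 0]
    - [0, 0, 0]
  turn: [0, 0, 0]

```text
time: 25.9
position: [455.8, -256.4, 66.7]
orientation: [-1.569, -0.001, -1.823]
ft_force: [-0.4, 0.7, -1.4]
gripper_width: 28.9
```

Run:
```python
from look import *
im=look(['cap_holder_hole0','cap_holder'],'pics/w16.png')
p,M,s=tool()
th=np.linspace(0,2*np.pi,60)
o=cv2.resize(im[100:340,200:450],None,fx=3,fy=3)
# overlay: block outline and mouth at estimate
c=np.array([453.7,-256]); a=np.radians(-14.5); e=np.array([np.cos(a),np.sin(a)]); n=np.array([-e[1],e[0]])
def line(P,col): cv2.polylines(o,[np.int32(((proj('wrist',P)-[200,100])*3+1).round())],True,col,1)
line([[*(c+40*(i*e+j*n)),22] for i,j in((1,1),(-1,1),(-1,-1),(1,-1))],(255,0,0))
line(np.c_[c[0]+18*np.cos(th),c[1]+18*np.sin(th),np.full(60,22)],(255,255,0))
line(np.c_[p[0]+15*np.cos(th),p[1]+15*np.sin(th),np.full(60,p[2]-1.8)],(0,255,0))
line(np.c_[p[0]+15*np.cos(th),p[1]+15*np.sin(th),np.full(60,p[2]-37.8)],(0,255,255))
cv2.imwrite('pics/w16c.png',o[:600])
```

```text
TCP [ 455.8 -256.4   66.7] zang -14.45 tilt [ 0.001 -0.001 -1.   ] w 28.9 t 25.9 F [-0.4  0.7 -1.4] q [-0.65  0.48 -0.5   0.59  0.    1.17]
cap_holder_hole0 []
cap_holder [([453.0, -255.8, 1.5], 0.63)]
```

View pics/w16c.png

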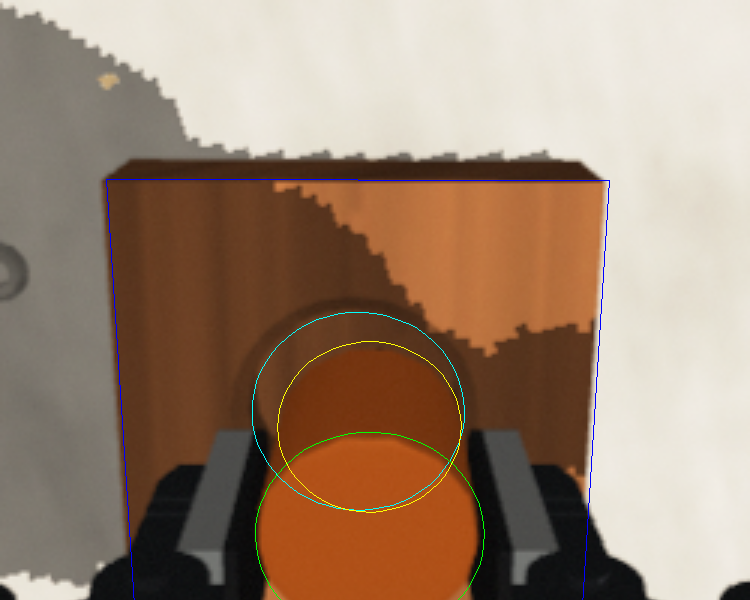

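The block outline overlay agrees within 1 mm, and the cap sits about 3 mm to the right of the pocket centre. I'll correct that and lower gently.

Emit:
jog_arm:
  fingers: [0.1, 0.1, 0.1, 0.1, 0.1]
  offset:
    - [0, 0, -0.3]
    - [0, 0.4, -0.3]
    - [0, 0.7, -0.3]
    - [0, 1, -0.3]
    - [0, 1, -0.3]
  turn: [0, 0, 0, 0, 0]

```text
time: 26.55
position: [451.8, -255.2, 55.1]
orientation: [-1.572, 0.0, -1.823]
ft_force: [-0.7, -0.1, -0.4]
gripper_width: 28.6
```

Emit:
jog_arm:
  fingers: [0.1, 0.1, 0.1, 0.1]
  offset:
    - [0, 0.3, 0]
    - [0, 0.5, 0]
    - [0, 0.7, 0]
    - [0, 0.7, 0]
  turn: [0, 0, 0, 0]

```text
time: 26.95
position: [452.0, -255.3, 48.5]
orientation: [-1.571, 0.0, -1.823]
ft_force: [-0.3, 0.1, 0.6]
gripper_width: 28.7
```

The underside is at about 10.7 mm with no contact force, so it's inside the pocket. Lowering the last bit and releasing.

Emit:
jog_arm:
  fingers: [0.1, 0.1, 0.1, 0.36, 0.4]
  offset:
    - [0, 0.1, 0]
    - [0, 0.2, 0]
    - [0, 0.2, 0]
    - [0, 0.2, 0]
    - [0, 0.2, 0]
  turn: [0, 0, 0, 0, 0]

```text
time: 27.45
position: [452.2, -255.5, 46.9]
orientation: [-1.571, -0.0, -1.823]
ft_force: [-1.0, -0.3, 0.3]
gripper_width: 34.4
```

Emit:
jog_arm:
  fingers: [0.6, 0.7, 0.7, 0.7, 0.7]
  offset:
    - [0, 0, 0]
    - [0, 0, 0]
    - [0, -3, 0]
    - [0, -7, 0]
    - [0, -11, 0]
  turn: [0, 0, 0, 0, 0]

```text
time: 27.95
position: [451.6, -255.0, 157.6]
orientation: [-1.572, 0.001, -1.823]
ft_force: [0.0, -0.8, -0.3]
gripper_width: 59.5
```

Emit:
jog_arm:
  fingers: [1, 1, 1]
  offset:
    - [0, 0, 0]
    - [0, 0, 0]
    - [0, 0, 0]
  turn: [0, 0, 0]

```text
time: 28.25
position: [451.4, -254.9, 155.7]
orientation: [-1.572, 0.001, -1.823]
ft_force: [-0.2, -0.7, -0.5]
gripper_width: 85.3
```

Run:
```python
from tilt import *
im=look(['cap','cap_holder_hole0'],'pics/w17.png')
p,M,s=tool()
m=cut_out('wrist','cap'); ys,xs=np.nonzero(m[0]['pixels']); print('mask',xs.min(),xs.max(),ys.min(),ys.max())
th=np.linspace(0,2*np.pi,40)
for z in (8,44):
    q=proj('wrist',np.c_[452.5+15*np.cos(th),-255.5+15*np.sin(th),np.full(40,z)]); print('pred z',z,q.min(0).round(),q.max(0).round())
for y in range(150,240,6): print(y,[int(v) for v in im[y,296:352:6].astype(int)[:,2]])
```

```text
TCP [ 451.4 -254.9  155.7] zang -14.48 tilt [-0.001  0.001 -1.   ] w 85.3 t 28.25 F [-0.2 -0.7 -0.5] q [-0.66  0.36 -0.41  0.8  -0.    1.17]
cap [([452.7, -251.3, 10.4], 0.79)]
cap_holder_hole0 []
mask 304 346 171 220
pred z 8 [305. 169.] [344. 206.]
pred z 44 [303. 179.] [346. 221.]
150 [76, 120, 171, 157, 151, 151, 147, 155, 161, 157]
156 [75, 86, 171, 155, 150, 151, 145, 155, 162, 156]
162 [73, 83, 81, 138, 107, 132, 147, 157, 163, 156]
168 [73, 85, 81, 68, 53, 55, 53, 105, 142, 73]
174 [76, 86, 62, 91, 97, 96, 93, 68, 58, 73]
180 [73, 68, 86, 93, 111, 113, 96, 91, 69, 65]
186 [73, 68, 91, 149, 150, 149, 148, 143, 66, 61]
192 [72, 56, 146, 147, 148, 148, 149, 148, 101, 64]
198 [73, 69, 148, 146, 147, 148, 149, 146, 139, 64]
204 [74, 73, 146, 146, 146, 147, 147, 147, 148, 116]
210 [71, 83, 144, 148, 147, 146, 145, 147, 100, 152]
216 [74, 117, 166, 189, 145, 146, 145, 128, 155, 153]
222 [102, 172, 166, 158, 154, 150, 144, 159, 153, 151]
228 [151, 172, 164, 157, 153, 150, 143, 160, 153, 150]
234 [157, 173, 164, 155, 154, 150, 142, 158, 154, 148]
```

The cap silhouette matches the upright-in-pocket prediction: (304–346, 171–220) against (303–346, 169–221). Now on to the leg, moving above the gap.

Emit:
jog_arm:
  fingers: [1, 1, 1, 1, 1]
  offset:
    - [-4, -1, -0.8]
    - [-8.5, -2, -1.6]
    - [-13, -3, -2.3]
    - [-17.5, -4, -3]
    - [-22, -4.4, -3.8]
  turn: [0, 0, 0, 0, 0]

```text
time: 28.95
position: [470.5, -31.3, 201.1]
orientation: [-1.57, 0.0, -1.824]
ft_force: [1.7, -0.2, 0.2]
gripper_width: 85.5
```

Emit:
jog_arm:
  fingers: [1, 1, 1, 1, 1]
  offset:
    - [-4, 0, -0.6]
    - [-6.2, 0, -0.9]
    - [-6.2, 0, -0.9]
    - [-6.2, 0, -0.9]
    - [-6.2, 0, -0.9]
  turn: [-5, -11, -11, -11, -11]

```text
time: 29.45
position: [476.9, 28.5, 200.4]
orientation: [-1.572, -0.0, -1.633]
ft_force: [-0.0, -0.2, 0.1]
gripper_width: 85.5
```

Emit:
jog_arm:
  fingers: [1, 1]
  offset:
    - [0, 0, 0]
    - [0, 0, 0]
  turn: [0, 0]

```text
time: 29.65
position: [477.1, 28.4, 200.7]
orientation: [-1.571, -0.0, -1.634]
ft_force: [0.4, -0.0, -0.6]
gripper_width: 85.1
```

```bash
cat > gl.py <<'E'
from look import *
from fit import W
def blobs(im,p,g):
    hsv=cv2.cvtColor(im,cv2.COLOR_BGR2HSV); H,S,V=[hsv[...,i].astype(int) for i in range(3)]
    for n,m in (('yellow',(H>=20)&(H<34)&(S>130)),('red',((H<8)|(H>172))&(S>150)&(V>90))):
        k,l,st,c=cv2.connectedComponentsWithStats(m.astype(np.uint8))
        for i in range(1,k):
            if st[i,4]>25: print(n,st[i].tolist(),c[i].round(1).tolist())
def local(g,P):
    c,s=np.cos(g[2]),np.sin(g[2]); d=P[:2]-g[:2]; return np.array([c*d[0]+s*d[1],-s*d[0]+c*d[1]])
E
python3 - <<'E'
from gl import *
im=look(['length_gauge','collar_face','foot_back','lever_end','leg_index','mark_line'],'pics/w18.png')
g=np.load('g.npy'); p,M,s=tool(); print('TCP local',local(g,p).round(1)); blobs(im,p,g)
print('pred index0',proj('wrist',W(g,[[-57,-48,16.5]])).round(1),'hinge',proj('wrist',W(g,[[20,-4,61]])).round(1),'foot corners',proj('wrist',W(g,[[-46,-42,66],[12,-54,66]])).round(1).tolist(),'corners',proj('wrist',W(g,[[-76,-125,10],[40,-125,10],[-76,125,10],[40,125,10]])).round(0).tolist())
E
```

```text
TCP [477.1  28.4 200.7] zang -3.6 tilt [-0. -0. -1.] w 85.1 t 29.65 F [ 0.4 -0.  -0.6] q [-0.1   0.24 -0.45  0.88 -0.    1.54]
length_gauge [([471.8, 55.5, -0.6], 0.79)]
collar_face [([465.4, 51.9, 44.5], 0.72)]
foot_back [([435.3, 15.0, 44.9], 0.88)]
lever_end []
leg_index [([405.1, 8.3, 17.4], 0.71)]
mark_line [([401.7, -26.9, 18.6], 0.52)]
TCP local [ 11.1 -22. ]
yellow [244, 203, 13, 6, 49] [249.4, 205.5]
yellow [36, 279, 108, 16, 987] [91.4, 286.4]
red [327, 174, 38, 91, 763] [346.3, 218.9]
red [227, 238, 22, 7, 122] [237.4, 241.4]
pred index0 [[247.5 205. ]] hinge [[334.7 166.5]] foot corners [[248.4, 216.6], [324.0, 231.2]] corners [[234.0, 278.0], [352.0, 278.0], [212.0, -7.0], [359.0, -7.0]]
```

Run:
```python
from gl import *
g=np.load('g.npy')
for n,px in (('idx',(247,205.5)),('mark tip',(248,241.4)),('mark mid',(237.4,241.4))):
    for z in (16.5,20): print(n,z,local(g,atz('wrist',px,z)).round(1))
for n,px in (('lever far',(360,264)),('hinge side',(333,176))): print(n,local(g,atz('wrist',px,58)).round(1))
im=cv2.imread('pics/w18.png'); print([int(x) for x in im[228:256,240].astype(int)[:,2]],[int(x) for x in im[228:256,240].astype(int)[:,1]]); print([int(x) for x in im[196:216,250].astype(int)[:,0]])
```

```text
idx 16.5 [-57.5 -48.5]
idx 20 [-56.7 -47.4]
mark tip 16.5 [-58.7 -83.5]
mark tip 20 [-57.9 -82. ]
mark mid 16.5 [-68.5 -83.5]
mark mid 20 [-67.6 -82. ]
lever far [ 41.6 -86. ]
hinge side [ 18.9 -12. ]
[202, 158, 246, 246, 246, 228, 156, 234, 147, 132, 86, 143, 227, 240, 240, 240, 236, 232, 246, 232, 100, 166, 246, 246, 240, 187, 172, 246] [201, 158, 246, 246, 245, 228, 154, 232, 142, 118, 13, 19, 34, 42, 42, 41, 58, 172, 246, 231, 96, 167, 247, 246, 241, 189, 174, 247]
[176, 112, 116, 113, 113, 115, 105, 60, 40, 17, 23, 27, 102, 206, 235, 236, 233, 202, 132, 39]
```

Index and prediction coincide, and the mark is about 34.8 mm out. Descending into the gap, with the left finger on the leg's -x side and the right one outside the lever.

Emit:
jog_arm:
  fingers: [1, 1, 1, 1, 1]
  offset:
    - [0, 4, 0]
    - [0, 8, 0]
    - [0, 12, 0]
    - [0, 14.5, 0]
    - [0, 15.4, 0]
  turn: [0, 0, 0, 0, 0]

```text
time: 30.5
position: [475.1, 29.6, 44.4]
orientation: [-1.575, 0.0, -1.631]
ft_force: [-0.3, 1.0, -0.2]
gripper_width: 85.6
```

Emit:
jog_arm:
  fingers: [1, 1]
  offset:
    - [0, 0, 0]
    - [0, 0, 0]
  turn: [0, 0]

```text
time: 30.7
position: [478.1, 29.3, 47.8]
orientation: [-1.569, -0.0, -1.631]
ft_force: [0.5, 0.1, -0.4]
gripper_width: 85.3
```

Run:
```python
from gl import *
im=look(['foot_back','leg_index'],'pics/w19.png')
g=np.load('g.npy'); p,M,s=tool(); print('TCP local',local(g,p).round(1)); blobs(im,p,g)
print('pred idx0',proj('wrist',W(g,[[-57,-48,16.5]])).round(1))
```

```text
TCP [478.1  29.3  47.8] zang -3.47 tilt [ 0.001 -0.    -1.   ] w 85.3 t 30.7 F [ 0.5  0.1 -0.4] q [-0.09  0.44 -0.63  0.5  -0.    1.54]
foot_back [([438.7, 14.8, 45.9], 0.95)]
leg_index []
TCP local [ 12.4 -21.9]
yellow [0, 308, 50, 13, 490] [24.9, 314.4]
red [330, 270, 52, 93, 1723] [357.3, 318.0]
pred idx0 [[182.2 296.7]]
```

Emit:
jog_arm:
  fingers: [1, 1, 1, 1, 1]
  offset:
    - [0.5, 0.1, 0]
    - [1, 0.1, 0]
    - [1.5, 0.1, 0]
    - [2, 0.1, 0]
    - [2, 0.1, 0]
  turn: [0, 0, 0, 0, 0]

```text
time: 31.35
position: [476.3, 8.7, 46.0]
orientation: [-1.57, -0.0, -1.632]
ft_force: [1.8, 1.3, 2.3]
gripper_width: 85.7
```

```bash
cat > chk.py <<'E'
from gl import *
g=np.load('g.npy'); p,M,s=tool()
im=look(['foot_back','leg_index','mark_line','lever_end'],'pics/%s.png'%sys.argv[1]); blobs(im,p,g)
print('TCP local',local(g,p).round(1))
for cam in ('top','scene'):
    vision.snapshot(cam)
    for n in ('leg_index','foot_back','mark_line','lever_end'): 
        r=tip_of(cam,n); print(cam,n,[(local(g,np.array(a['centre'])).round(1).tolist(),round(a['p'],2)) for a in r[:1]])
E
python3 chk.py w20
```

```text
TCP [476.3   8.7  46. ] zang -3.53 tilt [ 0.001 -0.    -1.   ] w 85.7 t 31.35 F [1.8 1.3 2.3] q [-0.14  0.44 -0.64  0.49  0.    1.5 ]
foot_back [([435.5, 0.0, 42.4], 0.87)]
leg_index []
mark_line []
lever_end [([502.7, -39.5, 47.6], 0.59)]
yellow [0, 303, 49, 13, 509] [23.3, 308.8]
red [331, 214, 75, 163, 2990] [368.4, 292.9]
TCP local [ 11.4 -42.5]
top leg_index [([4.8, -307.9], 0.24)]
top foot_back [([-13.4, -557.7], 0.73)]
top mark_line []
top lever_end []
scene leg_index [([-57.0, -58.1], 0.84)]
scene foot_back [([-29.9, -52.6], 0.91)]
scene mark_line []
scene lever_end []
```

The leg is out about 11 mm with the finger at the foot back as expected. Continuing to the mark.

Emit:
jog_arm:
  fingers: [1, 1, 1, 1, 1]
  offset:
    - [0.5, 0, 0]
    - [1, 0, 0]
    - [1.5, 0, 0]
    - [2, 0, 0]
    - [2.35, 0, 0]
  turn: [0, 0, 0, 0, 0]

```text
time: 32.6
position: [474.6, -14.5, 45.8]
orientation: [-1.571, 0.0, -1.632]
ft_force: [3.3, 3.8, -1.7]
gripper_width: 85.6
```

Emit:
jog_arm:
  fingers: [1, 1, 1]
  offset:
    - [0, 0, 0]
    - [0, 0, 0]
    - [0, 0, 0]
  turn: [0, 0, 0]

```text
time: 32.9
position: [474.6, -14.1, 45.8]
orientation: [-1.571, -0.0, -1.631]
ft_force: [2.7, 3.5, -1.1]
gripper_width: 85.3
```

```bash
python3 chk.py w21
python3 - <<'E'
from gl import *
g=np.load('g.npy')
im0=cv2.imread('pics/scene0.png'); im=vision.snapshot('scene'); cv2.imwrite('pics/scene1.png',im)
for L in ([-57,-82.8,16.5],[-57,-48,16.5]): print(proj('scene',W(g,[L])).round(1))
for n,i in (('0',im0),('1',im)):
    hsv=cv2.cvtColor(i,cv2.COLOR_BGR2HSV); H,S,V=[hsv[...,k].astype(int) for k in range(3)]
    for nm,m in (('yel',(H>=20)&(H<34)&(S>120)),('red',((H<8)|(H>172))&(S>120))):
        m=m.astype(np.uint8); m[:,:240]=0; m[:,330:]=0; m[:170]=0; m[245:]=0
        k,l,st,c=cv2.connectedComponentsWithStats(m)
        print(n,nm,[(st[j].tolist(),c[j].round(1).tolist()) for j in range(1,k) if st[j,4]>3])
E
```

```text
TCP [474.6 -14.1  45.8] zang -3.47 tilt [ 0. -0. -1.] w 85.3 t 32.9 F [ 2.7  3.5 -1.1] q [-0.19  0.44 -0.64  0.49 -0.    1.45]
foot_back [([435.5, -21.4, 44.8], 0.96)]
leg_index []
mark_line []
lever_end [([506.1, -35.9, 47.0], 0.61)]
yellow [0, 295, 48, 14, 505] [23.0, 301.6]
red [331, 142, 84, 208, 4013] [374.4, 243.3]
red [136, 278, 27, 15, 309] [147.8, 285.2]
TCP local [ 11.1 -65.4]
top leg_index []
top foot_back []
top mark_line []
top lever_end [([2.4, -307.9], 0.39)]
scene leg_index [([-54.8, -83.0], 0.6)]
scene foot_back [([-31.6, -78.0], 0.64)]
scene mark_line []
scene lever_end [([43.6, -85.9], 0.67)]
[[283.3 221.4]]
[[279.8 215.4]]
0 yel []
0 red [([299, 193, 18, 16, 99], [308.0, 200.7]), ([278, 222, 5, 2, 8], [280.0, 222.5])]
1 yel [([284, 218, 4, 3, 7], [285.4, 219.1])]
1 red [([299, 192, 20, 17, 110], [307.9, 200.6]), ([278, 221, 6, 3, 11], [280.3, 222.3])]
```

Run:
```python
from gl import *
g=np.load('g.npy')
print('mark pred wrist tip/mid',proj('wrist',W(g,[[-57,-82.8,16.5],[-66,-82.8,17],[-66,-82.8,20]])).round(1).tolist())
P=proj('scene',W(g,[[-66,-82.8,18.5]]+[[-51.5,-48-L,17] for L in (28,32,35,38,42)])); print('scene mark',P[0].round(1),'idx L=28,32,35,38,42',P[1:].round(1).tolist())
im=cv2.imread('pics/w21.png')
for r in range(274,300,2): print(r,[tuple(int(v) for v in im[r,c]) for c in range(158,186,4)])
```

```text
mark pred wrist tip/mid [[181.6, 283.4], [162.4, 283.9], [159.7, 287.2]]
scene mark [280.2 221.5] idx L=28,32,35,38,42 [[284.4, 219.7], [284.8, 220.4], [285.1, 220.9], [285.5, 221.4], [285.9, 222.2]]
274 [(139, 149, 155), (139, 148, 155), (141, 151, 157), (99, 106, 110), (17, 15, 15), (19, 19, 16), (71, 72, 73)]
276 [(130, 139, 150), (131, 141, 151), (125, 135, 145), (16, 13, 14), (16, 15, 16), (57, 58, 58), (69, 71, 71)]
278 [(8, 12, 88), (8, 10, 87), (14, 15, 43), (16, 16, 14), (14, 14, 13), (70, 71, 71), (67, 69, 69)]
280 [(13, 12, 94), (10, 14, 93), (18, 16, 16), (18, 17, 17), (36, 37, 34), (67, 71, 71), (68, 68, 70)]
282 [(15, 18, 108), (12, 15, 87), (17, 17, 16), (20, 18, 18), (68, 70, 71), (68, 71, 70), (68, 69, 70)]
284 [(17, 18, 136), (16, 16, 45), (16, 16, 16), (22, 21, 20), (69, 71, 70), (68, 71, 71), (69, 71, 72)]
286 [(19, 21, 134), (14, 13, 11), (19, 16, 15), (58, 60, 60), (69, 71, 71), (68, 70, 69), (68, 70, 71)]
288 [(17, 16, 29), (19, 17, 17), (19, 17, 17), (68, 71, 70), (66, 69, 69), (70, 71, 71), (66, 69, 68)]
290 [(15, 13, 13), (18, 17, 14), (36, 37, 35), (66, 68, 69), (67, 69, 69), (69, 71, 70), (47, 48, 48)]
292 [(19, 18, 16), (18, 15, 14), (70, 70, 71), (68, 70, 70), (69, 70, 72), (68, 70, 70), (13, 13, 13)]
294 [(16, 14, 12), (18, 19, 16), (68, 70, 70), (69, 71, 70), (70, 73, 72), (65, 66, 66), (12, 14, 13)]
296 [(13, 12, 10), (56, 57, 58), (68, 70, 71), (68, 69, 70), (67, 69, 69), (35, 36, 36), (11, 12, 12)]
298 [(17, 16, 16), (66, 69, 69), (68, 69, 69), (69, 71, 70), (68, 70, 69), (9, 11, 7), (11, 10, 10)]
```

Run:
```python
from gl import *
g=np.load('g.npy'); im=cv2.imread('pics/w21.png')
for lx in (-24,-20,-16):
    ys=np.arange(-40,-100,-1.); q=proj('wrist',W(g,np.c_[np.full(len(ys),lx),ys,np.full(len(ys),66)]))
    print(lx,[(int(y),int(im[int(round(b)),int(round(a))].mean())) for y,(a,b) in zip(ys,q) if b<399][28:56], q[34].round(0))
# bar top (light) to foot: bar column
ys=np.arange(-50,-110,-1.); q=proj('wrist',W(g,np.c_[np.full(len(ys),0),ys,np.full(len(ys),66)])); print('bar',[(int(y),int(im[int(round(b)),int(round(a))].mean())) for y,(a,b) in zip(ys,q)  if b<399][18:50])
```

```text
-24 [(-68, 7), (-69, 11), (-70, 10), (-71, 11), (-72, 9), (-73, 9), (-74, 11), (-75, 8), (-76, 11), (-77, 12), (-78, 15), (-79, 15), (-80, 11), (-81, 14), (-82, 13), (-83, 11), (-84, 16), (-85, 14), (-86, 14), (-87, 10), (-88, 130), (-89, 218), (-90, 218), (-91, 219), (-92, 218), (-93, 179), (-94, 55), (-95, 16)] [220. 334.]
-20 [(-68, 9), (-69, 10), (-70, 10), (-71, 13), (-72, 9), (-73, 9), (-74, 12), (-75, 8), (-76, 11), (-77, 11), (-78, 14), (-79, 14), (-80, 17), (-81, 14), (-82, 13), (-83, 15), (-84, 15), (-85, 12), (-86, 14), (-87, 12), (-88, 128), (-89, 214), (-90, 214), (-91, 215), (-92, 192), (-93, 12), (-94, 14), (-95, 13)] [232. 334.]
-16 [(-68, 12), (-69, 8), (-70, 11), (-71, 12), (-72, 11), (-73, 9), (-74, 12), (-75, 9), (-76, 13), (-77, 15), (-78, 15), (-79, 15), (-80, 13), (-81, 18), (-82, 14), (-83, 15), (-84, 15), (-85, 15), (-86, 10), (-87, 13), (-88, 128), (-89, 214), (-90, 191), (-91, 9), (-92, 9), (-93, 13), (-94, 14), (-95, 15)] [244. 334.]
bar [(-68, 118), (-69, 118), (-70, 103), (-71, 12), (-72, 8), (-73, 10), (-74, 9), (-75, 8), (-76, 10), (-77, 13), (-78, 16), (-79, 13), (-80, 16), (-81, 14), (-82, 12), (-83, 13), (-84, 15), (-85, 14), (-86, 11), (-87, 16), (-88, 14), (-89, 13), (-90, 12), (-91, 10), (-92, 14), (-93, 10), (-94, 15), (-95, 13), (-96, 15), (-97, 18), (-98, 13), (-99, 10)]
```

Front and back edges of the foot give leg ≈ 34.2 mm against the mark at about 34.8. I'll nudge 0.5 mm, then close while centring on the leg and lever.

Emit:
jog_arm:
  fingers: [0.9, 0.8, 0.7, 0.6, 0.5]
  offset:
    - [0.05, 0, -0.1]
    - [0.05, 0, -0.3]
    - [0.05, 0, -0.5]
    - [0.05, 0, -0.7]
    - [0.05, 0, -0.7]
  turn: [0, 0, 0, 0, 0]
  force: 30

```text
time: 34.2
position: [466.6, -14.1, 45.7]
orientation: [-1.572, -0.0, -1.631]
ft_force: [-1.2, 4.0, 2.9]
gripper_width: 42.7
```

Emit:
jog_arm:
  fingers: [0.45, 0.4, 0.35, 0.3, 0.2]
  offset:
    - [0, 0, 0]
    - [0, 0, 0]
    - [0, 0, 0]
    - [0, 0, 0]
    - [0, 0, 0]
  turn: [0, 0, 0, 0, 0]

```text
time: 34.7
position: [467.0, -14.1, 45.8]
orientation: [-1.572, -0.0, -1.632]
ft_force: [-3.5, 3.7, 5.5]
gripper_width: 28.7
```

Emit:
jog_arm:
  fingers: [0.1, 0.1, 0.1, 0.1]
  offset:
    - [0, 0, 0]
    - [0, 0, 0]
    - [0, 0, 0]
    - [0, 0, 0]
  turn: [0, 0, 0, 0]

```text
time: 35.1
position: [467.0, -14.1, 45.8]
orientation: [-1.572, -0.0, -1.631]
ft_force: [-3.6, 3.2, 5.3]
gripper_width: 29.0
```

```bash
python3 chk.py w22
python3 - <<'E'
from gl import *
g=np.load('g.npy'); im=cv2.imread('pics/w22.png')
for lx in (-40,-30,-24,-18):
    ys=np.arange(-60,-100,-1.); q=proj('wrist',W(g,np.c_[np.full(len(ys),lx),ys,np.full(len(ys),66)]))
    print(lx,[(int(y),int(im[int(round(b)),int(round(a))].mean())) for y,(a,b) in zip(ys,q) if b<399][10:36])
E
```

```text
TCP [467.  -14.1  45.8] zang -3.48 tilt [-0.001  0.    -1.   ] w 29.0 t 35.1 F [-3.6  3.2  5.3] q [-0.19  0.43 -0.66  0.48 -0.    1.44]
foot_back [([476.2, -41.6, 45.6], 0.7)]
leg_index [([403.3, -29.6, 20.6], 0.58)]
mark_line [([406.5, -28.3, 17.3], 0.84)]
lever_end [([475.8, -40.3, 48.1], 0.57)]
yellow [187, 282, 28, 17, 226] [200.2, 290.0]
yellow [0, 295, 57, 14, 601] [27.6, 301.2]
red [344, 132, 25, 224, 3976] [355.2, 240.7]
red [152, 277, 45, 15, 531] [171.5, 284.4]
TCP local [  3.6 -65.9]
top leg_index []
top foot_back []
top mark_line [([8.0, -306.9], 0.15)]
top lever_end []
scene leg_index [([-57.6, -82.9], 0.53)]
scene foot_back [([-29.4, -79.0], 0.52)]
scene mark_line []
scene lever_end [([14.7, -87.4], 0.57)]
-40 [(-70, 16), (-71, 16), (-72, 14), (-73, 21), (-74, 21), (-75, 20), (-76, 22), (-77, 20), (-78, 20), (-79, 19), (-80, 23), (-81, 19), (-82, 21), (-83, 22), (-84, 20), (-85, 20), (-86, 20), (-87, 21), (-88, 22), (-89, 21), (-90, 14), (-91, 15), (-92, 15), (-93, 16), (-94, 13), (-95, 52)]
-30 [(-70, 16), (-71, 15), (-72, 16), (-73, 14), (-74, 15), (-75, 15), (-76, 17), (-77, 17), (-78, 13), (-79, 14), (-80, 14), (-81, 15), (-82, 16), (-83, 15), (-84, 14), (-85, 14), (-86, 17), (-87, 14), (-88, 16), (-89, 12), (-90, 15), (-91, 16), (-92, 15), (-93, 14), (-94, 14), (-95, 15)]
-24 [(-70, 14), (-71, 15), (-72, 17), (-73, 13), (-74, 14), (-75, 17), (-76, 14), (-77, 19), (-78, 22), (-79, 20), (-80, 16), (-81, 15), (-82, 13), (-83, 13), (-84, 17), (-85, 13), (-86, 13), (-87, 14), (-88, 17), (-89, 21), (-90, 22), (-91, 20), (-92, 17), (-93, 13), (-94, 14), (-95, 14)]
-18 [(-70, 14), (-71, 15), (-72, 15), (-73, 14), (-74, 16), (-75, 13), (-76, 15), (-77, 16), (-78, 16), (-79, 14), (-80, 14), (-81, 12), (-82, 13), (-83, 12), (-84, 16), (-85, 16), (-86, 13), (-87, 14), (-88, 14), (-89, 14), (-90, 15), (-91, 15), (-92, 14), (-93, 14), (-94, 15), (-95, 18)]
```

Run:
```python
from gl import *
g=np.load('g.npy'); im=cv2.imread('pics/w22.png')
for z in (14,16.5,18,20): print(z,'yellow',local(g,atz('wrist',(200.2,290),z)).round(1),'tip',local(g,atz('wrist',(188,288),z)).round(1),'red',local(g,atz('wrist',(171.5,284.4),z)).round(1))
hsv=cv2.cvtColor(im,cv2.COLOR_BGR2HSV)
for c in (160,170,180,186,190,194,198,202,206,210,214): print(c,[''.join('R' if (h<8 or h>172) and s>150 and v>130 else 'r' if (h<8 or h>172) and s>150 else 'Y' if 18<h<36 and s>130 and v>150 else 'y' if 18<h<36 and s>130 else '.' for h,s,v in hsv[272:304,c].astype(int))])
P=[[-66,-82.8,20],[-66,-79.8,20],[-66,-85.8,20],[-51,-82.4,18],[-51,-82.4,15]]; print(proj('wrist',W(g,P)).round(1).tolist())
im8=cv2.imread('pics/w18.png'); h8=cv2.cvtColor(im8,cv2.COLOR_BGR2HSV)
for c in (230,238,246,248,252,256): print(c,[''.join('R' if (h<8 or h>172) and s>150 and v>130 else 'r' if (h<8 or h>172) and s>150 else 'Y' if 18<h<36 and s>130 and v>150 else 'y' if 18<h<36 and s>130 else '.' for h,s,v in h8[198:252,c].astype(int))])
```

```text
14 yellow [-56.9 -88.5] tip [-62.8 -87.4] red [-70.7 -85.4]
16.5 yellow [-55.9 -87. ] tip [-61.7 -85.9] red [-69.5 -84. ]
18 yellow [-55.3 -86.1] tip [-61.1 -85. ] red [-68.8 -83.1]
20 yellow [-54.6 -84.9] tip [-60.2 -83.9] red [-67.8 -82. ]
160 ['.....rrrrrrRRRRRRRRr............']
170 ['.....rrrrrrRRRRRRRRR............']
180 ['.....rrrrrrRRRRRRRRR............']
186 ['.....rrrrrrRRRRRRRRr............']
190 ['.....rrrrrrrrrr.yyyyyy..........']
194 ['........rrrr.yyyyyyyyy..........']
198 ['..........yyyyyyyyyyyyy.........']
202 ['...............yyyyyyyyyy.......']
206 ['...............yyyyyyyyyyyy.....']
210 ['................yyyyy...........']
214 ['................y...............']
[[175.5, 286.0], [174.8, 280.2], [176.3, 291.6], [208.6, 283.1], [210.5, 279.9]]
230 ['........................................rrRRRRR.......']
238 ['........................................rRRRRRR.......']
246 ['.....yyyYY..............................rrRRRR........']
248 ['.....yyyYY................................rRR.........']
252 ['.......yyy............................................']
256 ['.......y..............................................']
```

Run:
```python
from gl import *
g=np.load('g.npy')
def dump(fn,r0,r1,c0,c1):
    im=cv2.imread(fn); hsv=cv2.cvtColor(im,cv2.COLOR_BGR2HSV)
    for r in range(r0,r1): print(r,''.join('R' if (h<8 or h>172) and s>150 and v>120 else 'r' if (h<8 or h>172) and s>150 and v>40 else 'Y' if 18<h<36 and s>110 and v>130 else 'y' if 18<h<36 and s>110 and v>40 else ' ' if v<40 else '-' if v<110 else '+' for h,s,v in hsv[r,c0:c1].astype(int)))
dump('pics/w22.png',274,304,150,230)
for L in (33,34.8,37,39): print(L,'tip/z16.5,z18',proj('wrist',W(g,[[-57,-48-L,16.5],[-57,-48-L,18],[-46,-48-L,18]])).round(1).tolist())
print('foot far-left top corners for leg 34.8', proj('wrist',W(g,[[-46,-76.8,66],[-46,-88.8,66],[-46,-76.8,26],[-46,-88.8,26]])).round(1).tolist())
```

```text
274 ++++++++++++++++++++++++++++++++++++++++++++++++++++++++++++++++++++++++++++++++
275 ++++++++++++++++++++++++++++++++++++++++++++++++++++++++++++++++++++++++++++++++
276 ++++++++--------++++++++++++++++++++++++++++++++++++++++++++++++++++++++++++++++
277 +++++--rrrrrrrrrrrrrrrrrrrrrrrrrrrrrrrrrrr++++++++++++++++++++++++++++++++++++++
278 +++++-rrrrrrrrrrrrrrrrrrrrrrrrrrrrrrrrrrrr++++++++++++++++++++++++++++++++++++++
279 ++++-rrrrrrrrrrrrrrrrrrrrrrrrrrrrrrrrrrrrr-+++++++++++++++++++++++++++++++++++++
280 +++-rrrrrrrrrrrrrrrrrrrrrrrrrrrrrrrrrrrrrrrrrr++++++++++++++++++++++++++++++++++
281 +++rrrrrrrrrrrrrrrrrrrrrrrrrrrrrrrrrrrrrrrrrrrr+++++++++++++++++++++++++++++++++
282 ++rRRRRRRRRRRRRRRRRRRRRRRRRRRRRRRRRRRrrrrrrrr--yyyyy++++++++++++++++++++++++++++
283 ++RRRRRRRRRRRRRRRRRRRRRRRRRRRRRRRRRRRRrrrrrrr-yyyyyy++++++++++++++++++++++++++++
284 ++RRRRRRRRRRRRRRRRRRRRRRRRRRRRRRRRRRRRrrrRrr-yyyyyyy-+++++++++++++++++++++++++++
285 ++RRRRRRRRRRRRRRRRRRRRRRRRRRRRRRRRRRRRrrrR+-yyyyyyyy-+++++++++++++++++++++++++++
286 ++RRRRRRRRRRRRRRRRRRRRRRRRRRRRRRRRRRRRrrr-yyyyyyyyyyy+++++++++++++++++++++++
[... 1119 characters left out ...]
++++++++++++-                                                              
301 ++++++++++++++++-                                                               
302 ++++++++++++++-                                                                 
303 +++++++++++++-                                                                  
33 tip/z16.5,z18 [[196.8, 278.9], [195.7, 280.4], [218.8, 280.4]]
34.8 tip/z16.5,z18 [[197.1, 282.2], [196.1, 283.8], [219.1, 283.8]]
37 tip/z16.5,z18 [[197.6, 286.3], [196.5, 287.9], [219.5, 287.9]]
39 tip/z16.5,z18 [[198.0, 290.0], [196.9, 291.6], [219.8, 291.6]]
foot far-left top corners for leg 34.8 [[178.6, 339.3], [182.5, 368.3], [213.1, 280.9], [215.3, 304.3]]
```

The lever is closed (its end is at local x 14.7, grip width 29 mm). The index blade's face and the clip agree within about 1 mm once heights are allowed for. The networks put index and mark 1.3 mm apart in y. Handing in.

```bash
python3 -c "
from plant import order,readout
print(order.hand_in()); s=readout.sense(); print(s['time'],s['gripper_width'],s['ft_force'])"
```

```text
the job is handed in; nothing more can be done
None
the job is handed in; nothing more can be done
```

I handed the job in at about 35 s. The cap is in the holder pocket, the leg is held at the mark, and the gripper is still pinching the lever flat against the leg. The hand-in gives no verdict, and I could not read the state afterwards.

**Cap:** The first placing failed. I measured the pocket while the arm was still settling, so the cap's edge caught on the rim, and it then toppled on the table when I tried to right it. I used the holder block's edge to help get it upright, then regripped it higher and seated it. Once it was let go, its outline matched an upright cap in the pocket to within 1–2 pixels. Wrist force reached about 74 N during the failed placing, under the 120 N limit.

**Leg and lever:** I pushed the foot out with the lever still open and held it at the mark for over 0.3 s, then closed the grip at 30 N. The last checks before hand-in showed:
- **Leg:** it is drawn out about 34–35.3 mm and the mark is at about 34.8–35.2 mm, so they agree to within about 1–1.5 mm.
- **Lever:** the networks put its free end at 14.7 mm, against about 15.5 mm when closed. The grip width was 29 mm over the 30 mm pair.

**Disagreements:**
- The index colour blob's centre in the wrist camera suggested about 3 mm past the mark. I put this down to the index blade's height, because its front face agreed within about 1 mm.
- The scene camera was too coarse: its pixels suggested a leg position near 20 mm, though the network on the same camera gave about 35 mm.
- I did not re-check the cap, the other objects or the mark clip's limit separately at the end. The clip was still where I had measured it.

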